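# Prop up the folding display stand and stock its tray

## Task

Set up the folding display stand on the counter: lift its tray by the handle, push the prop leg out as far as it will go and let the tray down so that it stands on the leg. Then stand all the goods waiting on the left of the counter (preserve jars, cookie pack) in the tilted tray, each on its base on the tray floor, and leave the tongs, card holder and price stand where they are.

Things in the scene. Friction and masses are not known exactly. Their poses are not given: they have to be found in the camera images.
- tray_hinge (a point): Folding beech display stand (fixed to the counter; base board 270 x 360, 6 mm feet, top of the board at 18 mm). This point is the middle of the hinge at the front lower edge of its tray, 36 mm above the counter; it does not move with the tray. x points from the front of the stand to its back, y to its left, z up. The base board reaches from 25 mm before to 245 mm behind this point.
- tray (a joint): Tilt of the tray in rad: 0 lying flat on the base, growing as its back edge is lifted (about the y axis through tray_hinge), end of travel 0.75. The hinge is stiff (1.3 N m of friction): the empty tray stays where it is put (about 8 N at the handle to lift it, 4 N to lower it), but goods would make it sink unless the leg carries it. Standing on its swung-out leg it reads 0.37.
- tray_floor (a point): Centre of the tray's inner floor, axes tilting with the tray: x to its back (uphill when raised), y to its left, z out of the floor. Inside 205 (x) x 340 (y); walls 10 thick; above the floor the front wall stands 30, the sides 42, the back 62 mm. The point lies 112.5 mm behind tray_hinge and 8 mm above it along the tray's axes.
- tray_handle (a point): Middle of the round wooden handle bar over the tray's back wall: 12 mm thick, along the tray's y, 120 mm free between its two posts, 29 mm of free space under it. Axes tilt with the tray. In the tray's axes it lies 219 mm behind and 105 mm above tray_hinge.
- leg_hinge (a point): Middle of the prop leg's hinge under the back part of the tray: 185 mm behind and 10 mm below tray_hinge in the tray's axes; axes tilt with the tray.
- prop_leg (a joint): Angle of the prop leg in rad: 0 folded forward flat under the tray; it swings down and then backwards about the y axis through leg_hinge, up to its stop at 1.75, where it points down and a little back from the tray's underside. Stiff (0.16 N m): stays where it is left; about 2 to 3 N on the foot bar moves it. The leg is 80 mm long, so the tray must be tilted to 0.45 or more to let it swing through; it then carries the tray when that is let down to 0.37.
- foot_bar (a point): Middle of the prop leg's foot: a 14 mm round bar, 460 mm long, along y, 80 mm from leg_hinge. Its ends stick out 50 mm beyond the tray's sides (180 mm either side of the middle), so that the leg can be pushed there from beside the tray.
- jar_honey_mid (a point): Goods: slender preserve jar with screw lid, 56 dia x 94 mm; loose, may be absent. Point on its axis, half-way up (47.0 mm above its underside); z along its axis.
- jar_fig_mid (a point): Goods: preserve jar with screw lid, 60 dia x 79 mm; loose, may be absent. Point on its axis, half-way up (39.5 mm above its underside); z along its axis.
- jar_plum_mid (a point): Goods: large preserve jar with screw lid, 66 dia x 87 mm; loose, may be absent. Point on its axis, half-way up (43.5 mm above its underside); z along its axis.
- jar_berry_mid (a point): Goods: low preserve jar with screw lid, 60 dia x 71 mm; loose, may be absent. Point on its axis, half-way up (35.5 mm above its underside); z along its axis.
- cookie_pack_1_mid (a point): Goods: round stack of four cookies in a clear tied bag, 68 mm in diameter and firm up to 56 mm (the thin tied top, to 84 mm, cannot be held); loose, may be absent. Point on its axis, 28 mm above its underside (half the firm height); z along its axis.
- tongs: Bystander: pastry tongs, 42 x 228 x 30 mm, lying to the right of the stand; origin under the middle.
- card_holder: Bystander: wooden card holder with cards, 40 x 100 x 56 mm, at the left end of the counter beyond the goods; origin under the middle.
- price_stand_1: Bystander: wooden wedge with a price card, 27 x 70 x 58 mm, near the counter's front edge between the stand and the goods; origin under the middle.
- pos_terminal: The till (fixed, not part of the job) behind the goods: a white foot 184 x 220 mm under a wide screen; origin under the middle of the foot. Its screen reaches from 59 mm before to 53 mm behind the origin, 158 mm to either side and 30 to 220 mm up: keep the gripper clear of it.

How it is judged:
On the way, in this order (a step that is already met when the one before it is completed fails the run):
1. the tray is lifted clear, high enough for its leg to swing out (value of joint tray above 0.42 rad), for 0.1 s.
2. the leg is pushed out to its stop and the tray stands on it (value of joint prop_leg above 1.68 rad and value of joint tray between 0.33 and 0.41 rad), for 0.3 s.
3. all the goods stand in the propped tray (all of step 2 and x of jar_honey_mid in the frame of tray_floor between -0.103 and 0.103 m and y of jar_honey_mid in the frame of tray_floor between -0.171 and 0.171 m and z of jar_honey_mid in the frame of tray_floor between 0.037 and 0.057 m and angle between the z axis of each of jar_honey_mid, jar_fig_mid, jar_plum_mid, jar_berry_mid, cookie_pack_1_mid and the z axis of tray_floor, either way round below 0.2 rad and x of jar_fig_mid in the frame of tray_floor between -0.103 and 0.103 m and y of jar_fig_mid in the frame of tray_floor between -0.171 and 0.171 m and z of jar_fig_mid in the frame of tray_floor between 0.0295 and 0.0495 m and x of jar_plum_mid in the frame of tray_floor between -0.103 and 0.103 m and y of jar_plum_mid in the frame of tray_floor between -0.171 and 0.171 m and z of jar_plum_mid in the frame of tray_floor between 0.0335 and 0.0535 m and x of jar_berry_mid in the frame of tray_floor between -0.103 and 0.103 m and y of jar_berry_mid in the frame of tray_floor between -0.171 and 0.171 m and z of jar_berry_mid in the frame of tray_floor between 0.0255 and 0.0455 m and x of cookie_pack_1_mid in the frame of tray_floor between -0.103 and 0.103 m and y of cookie_pack_1_mid in the frame of tray_floor between -0.171 and 0.171 m and z of cookie_pack_1_mid in the frame of tray_floor between 0.018 and 0.038 m), for 0.2 s.
At the end, for the whole second after the job is handed in: The leg is out at its stop (joint over 1.68 rad), the tray rests on it (0.33 to 0.41 rad), and every item present stands on its base inside the tray: centre inside the walls, at its half height above the floor within 10 mm, its axis within 0.2 rad of the floor's normal (all of step 3); the robot touches nothing.
It fails at once if goods are put in the tray before its leg is out (value of joint prop_leg below 1.6 rad and ((x of jar_honey_mid in the frame of tray_floor between -0.103 and 0.103 m and y of jar_honey_mid in the frame of tray_floor between -0.171 and 0.171 m and z of jar_honey_mid in the frame of tray_floor between 0.037 and 0.057 m and angle between the z axis of jar_honey_mid and the z axis of tray_floor, either way round below 0.2 rad) or (x of jar_fig_mid in the frame of tray_floor between -0.103 and 0.103 m and y of jar_fig_mid in the frame of tray_floor between -0.171 and 0.171 m and z of jar_fig_mid in the frame of tray_floor between 0.0295 and 0.0495 m and angle between the z axis of jar_fig_mid and the z axis of tray_floor, either way round below 0.2 rad) or (x of jar_plum_mid in the frame of tray_floor between -0.103 and 0.103 m and y of jar_plum_mid in the frame of tray_floor between -0.171 and 0.171 m and z of jar_plum_mid in the frame of tray_floor between 0.0335 and 0.0535 m and angle between the z axis of jar_plum_mid and the z axis of tray_floor, either way round below 0.2 rad) or (x of jar_berry_mid in the frame of tray_floor between -0.103 and 0.103 m and y of jar_berry_mid in the frame of tray_floor between -0.171 and 0.171 m and z of jar_berry_mid in the frame of tray_floor between 0.0255 and 0.0455 m and angle between the z axis of jar_berry_mid and the z axis of tray_floor, either way round below 0.2 rad) or (x of cookie_pack_1_mid in the frame of tray_floor between -0.103 and 0.103 m and y of cookie_pack_1_mid in the frame of tray_floor between -0.171 and 0.171 m and z of cookie_pack_1_mid in the frame of tray_floor between 0.018 and 0.038 m and angle between the z axis of cookie_pack_1_mid and the z axis of tray_floor, either way round below 0.2 rad))).
It fails at once if tongs, card holder or price stand is shifted by more than 3 cm (distance of any of tongs, card_holder, price_stand_1 from where it was at the start of the episode above 0.03 m).
Of jar_honey, jar_fig, jar_plum, jar_berry, cookie_pack_1 only 3 to 4 are there at a start; the rules pass over those that are not, and their reading is None.
At some moment in a run one of jar_berry, cookie_pack_1 may be knocked a few centimetres aside while the robot is not near it.
It also fails if it takes over 210 s, if anything falls off the work surface, if the arm or the gripper's body presses on something with over 40 N, if the wrist force passes 120 N, or if a joint passes its speed limit or range.

## Robot

A 6-joint arm with a two-finger parallel gripper is mounted at the origin on a cart in front of the work surface, level with it; the furniture and walls round the work are solid. World frame = base frame: x ahead of the robot, y to its left, z up, the work surface at z = 0. Lengths are in m, angles in rad, forces in N, time in s.
With the tool pointing down it reaches from about 0.325 to 0.775 m from the base axis. Payload 5.5 kg.
Tool frame: the origin (TCP) lies between the finger pads; the fingertips stand 8 mm ahead of it and the grasp point (between the pads) lies 11 mm behind it (tcp_to_tips is the distance from the TCP to the fingertips, in m); z points along the fingers, y is the direction in which the jaws open and shut (so a half turn about z gives the same grasp; the last joint's range is limited). The gripper opens to 88 mm and grips with 3 to 60 N. Pads are 20 mm wide; open, the fingers measure 115 mm over their backs; the gripper's body (75 mm by 178 mm) begins 61 mm behind the grasp point.
Start: joints at [-1.402, 0.091, 1.231, -0, 1.82, -0.057], TCP at [0.134, -0.585, 0.207] pointing down, gripper open.
Joint ranges: [-2.87, 2.87], [-0.86, 2.18], [0.17, 2.46], [-1.51, 4.65], [0.06, 2.69], [-2.65, 2.65]. Speed limits (rad/s): [2.57, 2.57, 3.01, 3.14, 3.14, 3.14].

## Interface

Orientations are given as a unit quaternion [w, x, y, z].
In Python, from bench import * gives the robot as it stands. Calls block until the motion is done:
- move_to(position, orientation): joint-space move of the TCP to a pose.
- move_l(position, speed=0.15, orientation=None): straight line of the TCP; orientation=None keeps the orientation; speed is the mean speed in m/s.
- movej(angles): joint-space move.
- gripper_open() and close(): open the fingers fully, or close them until they stop; the grip force is fixed at half the most.
- hold(seconds).
- inverse_kinematics(position, orientation): joint angles nearest the present ones, or None.
- state(): the state.
- get_image(name): name is "scene" or "top"; returns a dict with "frame" (400x640x3 uint8, blue, green, red), "depth" (400x640 float32, m along the optical axis (not along the pixel's ray), 0 where there is no reading), "camera_matrix" (3x3 intrinsics, pixels), "view" (4x4, takes a point from world to camera coordinates). Camera axes: x right, y up, looking along -z (the intrinsics and any distortion apply to the point x, -y, -z); pixel columns grow to the right and rows downward; lengths in m; the calibration is good to about 2 mm. A picture is of the moment at which its call begins.
A pose or a line that the arm cannot do raises IKError and nothing moves.
- job_done(): hands the job in, once; it reports no verdict.
The state is a dict: "time": time; "joint_pos": joint angles; "dq": joint speeds; "joint_torque": joint torques, N m; "ee_pos": TCP position; "ee_rot": TCP orientation; "ft_force": force on the tool from outside, world axes, zero at the start; "moment": the same for the moment, N m; "finger_gap": finger opening in m.
Only numpy, scipy, OpenCV 4.12 (cv2) and the standard library are available. Lean on these libraries where they do the work, as an engineer would, in place of code of your own. Each camera call takes 0.05 s, during which the arm holds its last target.

## Working session

There is one attempt and no reset: what is moved stays moved. The work goes in short steps, each a Python script; the robot and the scene stay as the last script left them, time stands still between calls to the robot, and variables do not carry over. Pictures are saved under pics/ and viewed, and the job is handed in when it is done.

```bash
ls; mkdir -p pics; python3 - <<'E'
from bench import *
import cv2,numpy as np
s=state();print(s)
for n in("scene","top"):
    r=get_image(n);cv2.imwrite(f"pics/{n}0.png",r["frame"]);print(n,r["camera_matrix"],r["view"],(r["depth"]>0).mean())
    np.savez(f"{n}0.npz",**{k:r[k] for k in("frame","depth","camera_matrix","view")})
E
```

```text
pics
{'time': 0.0, 'joint_pos': array([-1.40173136e+00,  9.18468318e-02,  1.23186144e+00, -8.40793128e-06,
        1.81979524e+00, -5.66809889e-02]), 'dq': array([ 3.03326388e-05, -1.52823231e-03,  1.01846537e-03, -2.28603563e-05,
       -1.37288509e-03,  5.51972433e-04]), 'joint_torque': array([ 4.69333841e-03, -4.46441460e+01, -4.06442535e+01,  7.00715021e-02,
        2.92436552e-02, -1.40623274e-04]), 'ee_pos': array([ 0.13425254, -0.58445851,  0.20632791]), 'ee_rot': array([-9.53693606e-04,  9.93636269e-01,  1.12632379e-01, -5.77281582e-05]), 'ft_force': array([ 0.08662887, -0.31758361, -0.15084997]), 'moment': array([0.03099418, 0.01688472, 0.03787564]), 'finger_gap': 0.08793670882716297}
scene [[411.43623173   0.         313.99354023]
 [  0.         411.43623173 199.37774958]
 [  0.           0.           1.        ]] [[ 0.65687122 -0.75364125  0.02334665 -0.35643037]
 [ 0.39777133  0.3726682   0.83838916 -0.29666491]
 [-0.64054521 -0.54142708  0.5445719  -1.28277522]
 [ 0.          0.          0.          1.        ]] 0.9802578125
top [[516.81023291   0.         325.65113116]
 [  0.         516.81023291 191.46927377]
 [  0.           0.           1.        ]] [[-0.10438241 -0.99452115  0.0056566   0.05279827]
 [ 0.88497178 -0.09028617  0.45680779 -0.53886513]
 [-0.4537943   0.05268863  0.88954744 -1.45018218]
 [ 0.          0.          0.          1.        ]] 0.99613671875
```

View pics/scene0.png

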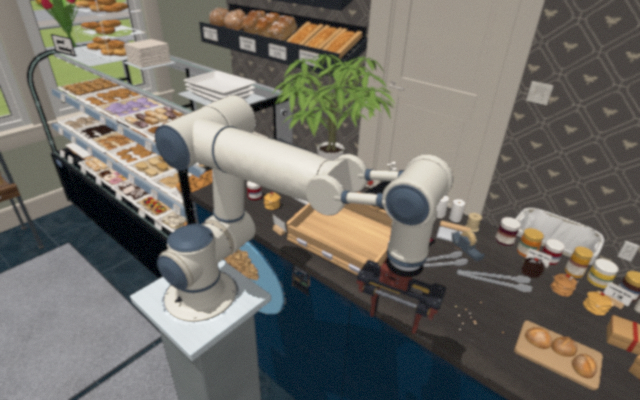

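View pics/top0.png

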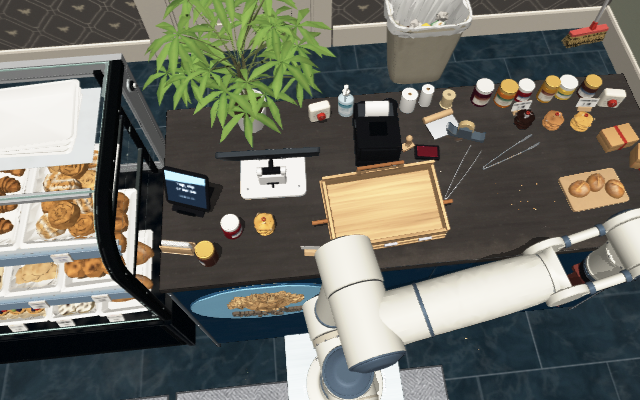

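The top view shows the tray (319–445, 165–245), with the foot bar ends at (318,222) and (448,200). The goods are a red-lid jar (231,225), a cookie pack (264,222) and an amber jar (205,252). The card holder is at (178,247) and the price stand at about (312,250). I'll zoom in and get points from the depth image.

```bash
cat > h.py <<'E'
import numpy as np,cv2
def cam(r):
    return np.array(r["camera_matrix"]),np.array(r["view"])
def ray(r,u,v):
    K,V=cam(r); R=V[:3,:3];t=V[:3,3]
    d=np.array([(u-K[0,2])/K[0,0],-(v-K[1,2])/K[1,1],-1.0])
    return -R.T@t, R.T@d     # origin, direction with depth 1 along axis
def onz(r,u,v,z):
    o,d=ray(r,u,v); return o+d*(z-o[2])/d[2]
def pts(r):
    K,V=cam(r);D=np.array(r["depth"]);h,w=D.shape
    u,v=np.meshgrid(np.arange(w),np.arange(h))
    P=np.stack([(u-K[0,2])/K[0,0]*D,-(v-K[1,2])/K[1,1]*D,-D],-1)
    W=(P-V[:3,3])@V[:3,:3]; W[D<=0]=np.nan
    return W
def proj(r,p):
    K,V=cam(r);c=V[:3,:3]@np.asarray(p)+V[:3,3]
    return K[0,2]+K[0,0]*c[0]/-c[2],K[1,2]-K[1,1]*c[1]/-c[2]
def crop(f,x0,y0,x1,y1,name,s=4):
    cv2.imwrite("pics/"+name,cv2.resize(f[y0:y1,x0:x1],None,fx=s,fy=s,interpolation=cv2.INTER_CUBIC))
E
python3 - <<'E'
from h import *
r=np.load("top0.npz");f=r["frame"]
crop(f,150,140,350,280,"c1.png");crop(f,300,150,460,270,"c2.png",5)
W=pts(r)
for u,v in [(231,217),(265,216),(206,245),(178,247),(172,247),(312,250),(250,250),(380,200),(350,190),(410,220),(325,180),(383,167),(318,222),(448,200),(272,160),(480,230)]:
    print((u,v),np.round(W[v,u],3))
E
```

```text
(231, 217) [0.51  0.294 0.078]
(265, 216) [0.515 0.192 0.05 ]
(206, 245) [0.424 0.371 0.079]
(178, 247) [0.442 0.464 0.041]
(172, 247) [0.444 0.482 0.041]
(312, 250) [0.401 0.054 0.014]
(250, 250) [nan nan nan]
(380, 200) [ 0.527 -0.175  0.065]
(350, 190) [ 0.569 -0.084  0.072]
(410, 220) [ 0.453 -0.26   0.055]
(325, 180) [ 0.586 -0.006  0.122]
(383, 167) [ 0.607 -0.19   0.134]
(318, 222) [0.481 0.027 0.043]
(448, 200) [ 0.516 -0.398  0.041]
(272, 160) [0.685 0.155 0.104]
(480, 230) [ 0.418 -0.49   0.002]
```

View pics/c1.png

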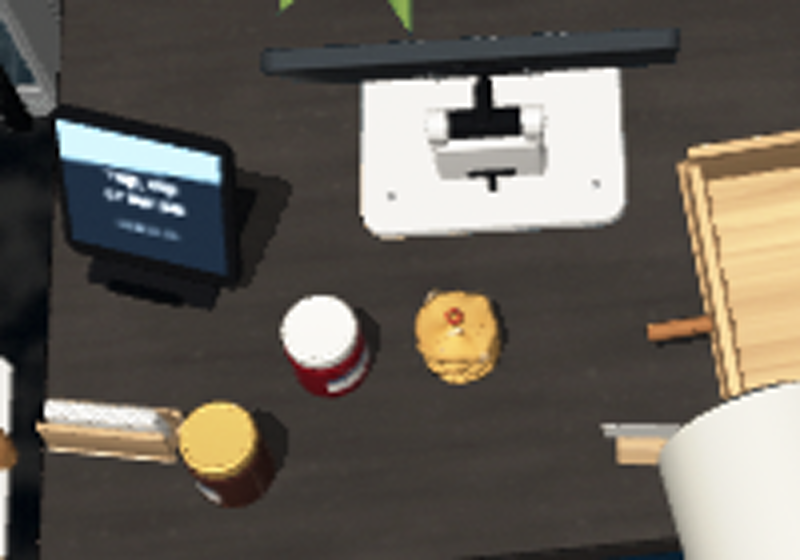

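View pics/c2.png

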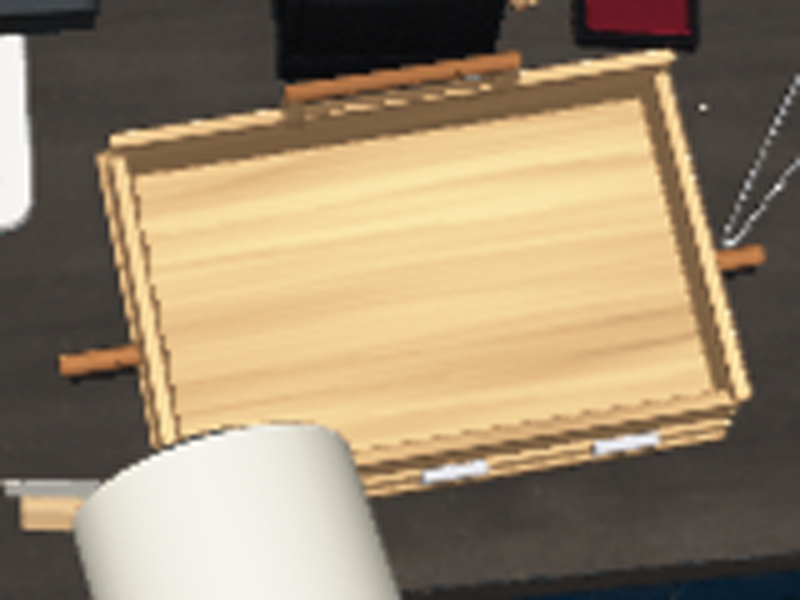

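```bash
python3 - <<'E'
from h import *
r=np.load("top0.npz");f=r["frame"];W=pts(r)
hsv=cv2.cvtColor(f,cv2.COLOR_BGR2HSV)
print(hsv[222,316],hsv[201,450],hsv[166,383])
m=((hsv[...,0]>5)&(hsv[...,0]<16)&(hsv[...,1]>130)&(hsv[...,2]>110)).astype(np.uint8)
n,l,st,c=cv2.connectedComponentsWithStats(m)
for i in range(1,n):
    x,y,w,h,a=st[i]
    if a>15 and 300<x<460 and 150<y<260:
        P=W[l==i];v,u=np.where(l==i)
        print(st[i],np.round(np.nanpercentile(P[:,2],[5,25,50,75,95]),3))
        xs=[];
        rc=cv2.minAreaRect(np.stack([u,v],1).astype(np.float32));print(np.round(cv2.boxPoints(rc),1).tolist())
# lids / cookie
for nm,u0,v0,u1,v1 in [("white",218,210,246,242),("cookie",250,208,280,240),("amber",192,238,222,270)]:
    P=W[v0:v1,u0:u1].reshape(-1,3);P=P[P[:,2]>0.01]
    print(nm,np.round(np.nanpercentile(P[:,2],[50,80,90,95,99]),4))
    top=np.nanpercentile(P[:,2],95)
    Q=P[np.abs(P[:,2]-top)<0.006]
    (cx,cy),rad=cv2.minEnclosingCircle(Q[:,:2].astype(np.float32))
    (c2,r2)=cv2.minEnclosingCircle(P[P[:,2]>0.015][:,:2].astype(np.float32))
    print(len(Q),cx,cy,rad,"mean",Q.mean(0),'all',c2,r2,'median top z',np.median(Q[:,2]))
# counter height check
print("counter",np.nanmedian(W[240:260,225:245,2]),np.nanmedian(W[190:210,225:235,2]),np.nanmedian(W[215:230,460:480,2]))
E
```

```text
[ 13 151 203] [ 13 153 193] [ 12 155 143]
[357 160  47  11 161] [0.172 0.176 0.179 0.181 0.184]
[[356.5, 166.89999389648438], [402.70001220703125, 159.39999389648438], [403.29998779296875, 162.89999389648438], [357.1000061035156, 170.3000030517578]]
[443 199  10   5  33] [0.038 0.041 0.043 0.045 0.049]
[[442.79998779296875, 200.0], [451.6000061035156, 198.60000610351562], [452.20001220703125, 202.0], [443.3999938964844, 203.39999389648438]]
[312 219  16   6  63] [0.036 0.041 0.043 0.046 0.05 ]
[[311.5, 220.89999389648438], [326.8999938964844, 218.39999389648438], [327.5, 222.10000610351562], [312.1000061035156, 224.60000610351562]]
white [0.0696 0.0742 0.0756 0.0771 0.0792]
176 0.49505841732025146 0.30069053173065186 0.02987844869494438 mean [0.49480722 0.29954605 0.07434055] all (0.49519678950309753, 0.30134567618370056) 0.03160431236028671 median top z 0.07403751908214015
cookie [0.0462 0.0507 0.0528 0.0547 0.065 ]
109 0.49655067920684814 0.19879856705665588 0.03412257134914398 mean [0.49891813 0.19822432 0.05133059] all (0.5028350353240967, 0.1960955560207367) 0.037994418293237686 median top z 0.05103962418726183
amber [0.0763 0.0809 0.0828 0.0842 0.0866]
177 0.41149991750717163 0.37702593207359314 0.028896456584334373 mean [0.41117538 0.37727309 0.08147111] all (0.4272693395614624, 0.39053797721862793) 0.05219777673482895 median top z 0.08122574645835405
counter 0.00013110854980182755 0.0006803987897819838 0.0004593739650252101
```

```bash
python3 - <<'E'
from h import *
r=np.load("top0.npz");f=r["frame"];W=pts(r)
P=W[185:232,340:430].reshape(-1,3)
# floor plane fit, robust
P=P[~np.isnan(P).any(1)];k=np.ones(len(P),bool)
for i in range(5):
    A=np.c_[P[k,:2],np.ones(k.sum())];co=np.linalg.lstsq(A,P[k,2],rcond=None)[0]
    e=P[:,2]-np.c_[P[:,:2],np.ones(len(P))]@co;k=np.abs(e)<2.5*e[k].std()
n=np.array([-co[0],-co[1],1]);n/=np.linalg.norm(n)
print("floor",co,e[k].std(),"tilt",np.arccos(n[2]),"yaw by normal",np.arctan2(-n[1],-n[0]))
# handle axis and bar ends
hl=onz(r,356.8,168.6,.172);hr=onz(r,403,161.1,.172);print("handle",hl,hr,np.linalg.norm(hl-hr))
bl=onz(r,311.8,222.7,.040);br=onz(r,451.9,200.3,.040);print("bar",bl,br,np.linalg.norm(bl-br),(bl+br)/2)
for a,b in((hl,hr),(bl,br)):
    d=a-b;print("yaw",np.arctan2(-d[0],d[1]))
# regions heights
def info(nm,u0,v0,u1,v1,zlo,zhi=9):
    Q=W[v0:v1,u0:u1].reshape(-1,3);Q=Q[(Q[:,2]>zlo)&(Q[:,2]<zhi)]
    print(nm,len(Q),np.round(np.nanpercentile(Q,[2,50,98],axis=0),3).tolist())
    rc=cv2.minAreaRect(Q[:,:2].astype(np.float32));print("  rect",rc)
info("screen",210,145,325,162,.1)
info("foot",235,160,310,200,.008,.03)
info("holder",158,236,194,258,.012)
info("price",295,245,325,262,.012)
info("tongs",447,140,545,200,.006,.04)
E
```

```text
floor [ 0.15094486  0.0099733  -0.01232208] 0.003430656143090656 tilt 0.15013566400802236 yaw by normal 0.06597660643142958
handle [ 0.58811558 -0.10277546  0.172     ] [ 0.59999576 -0.2470534   0.172     ] 0.14476623787022302
bar [0.48167171 0.04670761 0.04      ] [ 0.51411987 -0.41073556  0.04      ] 0.45859256282974653 [ 0.49789579 -0.18201398  0.04      ]
yaw 0.08215699497431503
yaw 0.07081513433159813
screen 914 [[0.637, 0.013, 0.109], [0.65, 0.163, 0.214], [0.692, 0.311, 0.224]]
  rect ((0.6523793935775757, 0.16238752007484436), (0.3123803436756134, 0.09154409170150757), 87.93924713134766)
foot 1935 [[0.599, 0.056, 0.009], [0.653, 0.163, 0.017], [0.74, 0.268, 0.025]]
  rect ((0.6677980422973633, 0.16246886551380157), (0.24556758999824524, 0.1506636142730713), 84.53533935546875)
holder 363 [[0.429, 0.426, 0.015], [0.445, 0.469, 0.045], [0.465, 0.517, 0.061]]
  rect ((0.4535559415817261, 0.4698934555053711), (0.10140765458345413, 0.03942463919520378), 78.22097778320312)
price 243 [[0.169, 0.039, 0.014], [0.193, 0.051, 0.549], [0.404, 0.084, 0.574]]
  rect ((0.2893596291542053, 0.046949196606874466), (0.2449800819158554, 0.050983723253011703), 7.440742492675781)
tongs 682 [[0.525, -0.759, 0.006], [0.655, -0.59, 0.008], [0.748, -0.426, 0.026]]
  rect ((0.6322300434112549, -0.5976744890213013), (0.36349618434906006, 0.2321803867816925), 84.22634887695312)
```

```bash
cat >> h.py <<'E'
from scipy.spatial.transform import Rotation as Ro
PSI=0.072; HX,HY=0.3934,-0.1895
def S(): return Ro.from_euler('z',PSI).as_matrix()
H=np.array([HX,HY,0.036])
def tray(p,th):   # tray-frame coords rel. hinge -> world
    x,y,z=p;c,s=np.cos(th),np.sin(th)
    return H+S()@np.array([x*c-z*s,y,x*s+z*c])
def axes(th): return S()@Ro.from_euler('y',-th).as_matrix()   # tray axes in world (cols)
def quat(R): 
    q=Ro.from_matrix(R).as_quat();return [float(q[3]),*map(float,q[:3])]
def tool(zdir,ydir):
    z=np.array(zdir,float);z/=np.linalg.norm(z);y=np.array(ydir,float);y-=z*(y@z);y/=np.linalg.norm(y)
    return np.c_[np.cross(y,z),y,z]
def hq(th,sg=1):  # tool with jaws along tray x, pointing into floor
    A=axes(th);return tool(-A[:,2],sg*A[:,0])
def fh(th,up=0.): # TCP for handle grasp, up = retreat along tray normal
    A=axes(th);return tray([.219,0,.105],th)-A[:,2]*(.011-up)
HG=(.219,0,.105)
E
python3 - <<'E'
from h import *
from bench import *
for sg in(1,-1):
  for th in(.15,.3,.5,.7):
    q=inverse_kinematics(list(fh(th,.09)),quat(hq(th,sg)));q2=inverse_kinematics(list(fh(th)),quat(hq(th,sg)))
    print(sg,th,fh(th),None if q is None else np.round(q,2),None if q2 is None else np.round(q2,2))
E
```

```text
1 0.15 [ 0.59536904 -0.17493305  0.16167143] [-0.39 -0.01  1.27  0.07  1.75 -0.44] [-0.38  0.01  1.41  0.07  1.59 -0.45]
1 0.3 [ 0.5743697  -0.17644762  0.19052056] [-0.47 -0.22  1.43  0.15  1.67 -0.51] [-0.44 -0.18  1.55  0.15  1.51 -0.51]
1 0.5 [ 0.5401434  -0.17891618  0.22348695] [-0.63 -0.49  1.64  0.32  1.59 -0.64] [-0.56 -0.42  1.74  0.29  1.42 -0.62]
1 0.7 [ 0.5000669  -0.18180668  0.24897884] [-0.89 -0.75  1.85  0.56  1.59 -0.82] [-0.74 -0.67  1.93  0.5   1.38 -0.78]
-1 0.15 [ 0.59536904 -0.17493305  0.16167143] None None
-1 0.3 [ 0.5743697  -0.17644762  0.19052056] [-0.47 -0.22  1.43  0.15  1.67  2.63] [-0.44 -0.18  1.55  0.15  1.51  2.64]
-1 0.5 [ 0.5401434  -0.17891618  0.22348695] [-0.63 -0.49  1.64  0.32  1.59  2.51] [-0.56 -0.42  1.74  0.29  1.42  2.52]
-1 0.7 [ 0.5000669  -0.18180668  0.24897884] [-0.89 -0.75  1.85  0.56  1.59  2.32] [-0.74 -0.67  1.93  0.5   1.38  2.36]
```

```bash
python3 - <<'E'
from h import *
from bench import *
q=quat(hq(.15))
move_l([.134,-.585,.30],.15)
move_to(list(fh(.15,.13)),q)
r=get_image("top");cv2.imwrite("pics/top1.png",r["frame"])
r2=get_image("scene");cv2.imwrite("pics/scene1.png",r2["frame"])
np.savez("scene1.npz",**{k:r2[k] for k in("frame","depth","camera_matrix","view")})
s=state();print(s["time"],s["ee_pos"],s["ft_force"])
E
```

```text
3.1083 [ 0.57575409 -0.17724186  0.29015914] [ 0.70402461 -0.13034672 -0.73645654]
```

View pics/scene1.png

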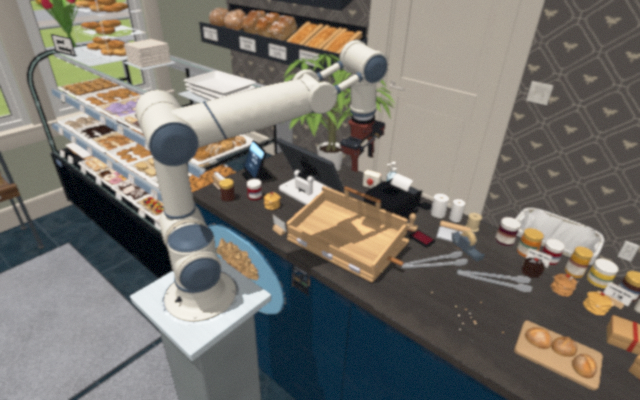

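View pics/top1.png

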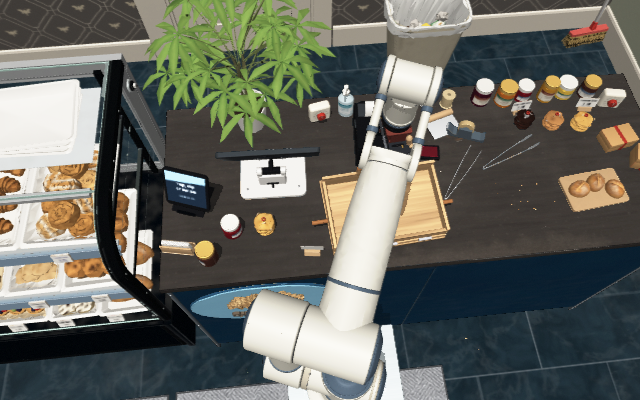

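Both views show only three goods: amber jar, white-lid jar and cookie pack. The gripper is above the handle, so I'll descend and grip.

```bash
python3 - <<'E'
from h import *
from bench import *
f0=state()["ft_force"]
move_l(list(fh(.15,.03)),.12)
s=state();print(s["ft_force"]-f0)
move_l(list(fh(.15)),.05)
s=state();print(s["ft_force"]-f0,s["ee_pos"],fh(.15))
r=get_image("scene");crop(r["frame"],300,120,460,240,"c3.png",5)
close();hold(.2)
s=state();print("closed",s["finger_gap"],s["ft_force"]-f0,s["moment"],s["ee_pos"])
E
```

```text
[-0.28680477  0.90170036  1.6078763 ]
[-1.16278784  0.3446283   1.53834399] [ 0.59541368 -0.17496041  0.16176763] [ 0.59536904 -0.17493305  0.16167143]
closed 0.00039570844281981764 [-0.2247906   0.19000629  0.68721408] [-0.0015909  -0.04742624  0.01224644] [ 0.59552686 -0.17490491  0.16178108]
```

View pics/c3.png

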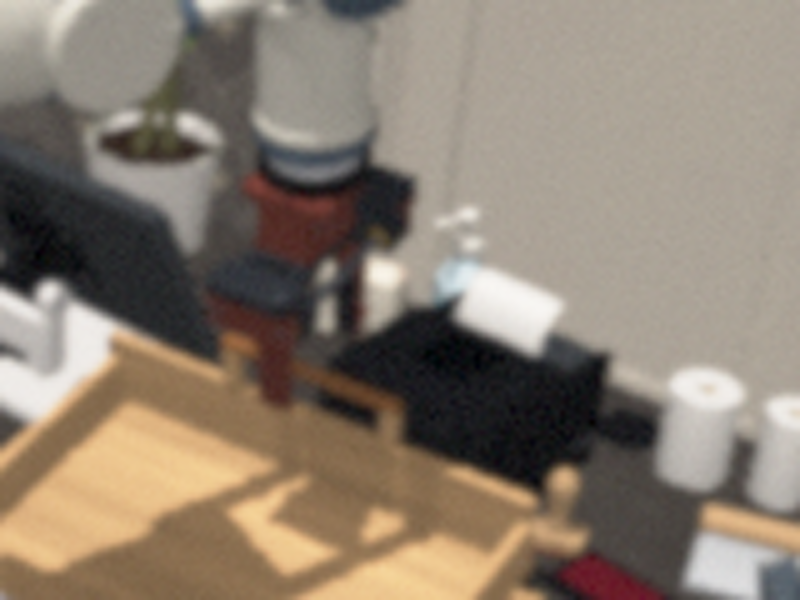

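```bash
python3 - <<'E'
from h import *
from bench import *
r=get_image("scene");crop(r["frame"],330,160,410,220,"c4.png",10)
r2=get_image("top");crop(r2["frame"],340,130,440,200,"c5.png",8)
for n,q in(("scene",r),("top",r2)):
    print(n,"handle pred",proj(q,tray(HG,.15)),"tip",proj(q,state()["ee_pos"]-np.array([0,0,.008])))
np.savez("scene2.npz",**{k:r[k] for k in("frame","depth","camera_matrix","view")})
E
```

```text
scene handle pred (np.float64(361.30263299198066), np.float64(194.09509397609264)) tip (np.float64(361.09914317289656), np.float64(198.30549052913636))
top handle pred (np.float64(380.07373760527025), np.float64(164.83245574981393)) tip (np.float64(379.33234183451464), np.float64(167.4270737460962))
```

View pics/c4.png

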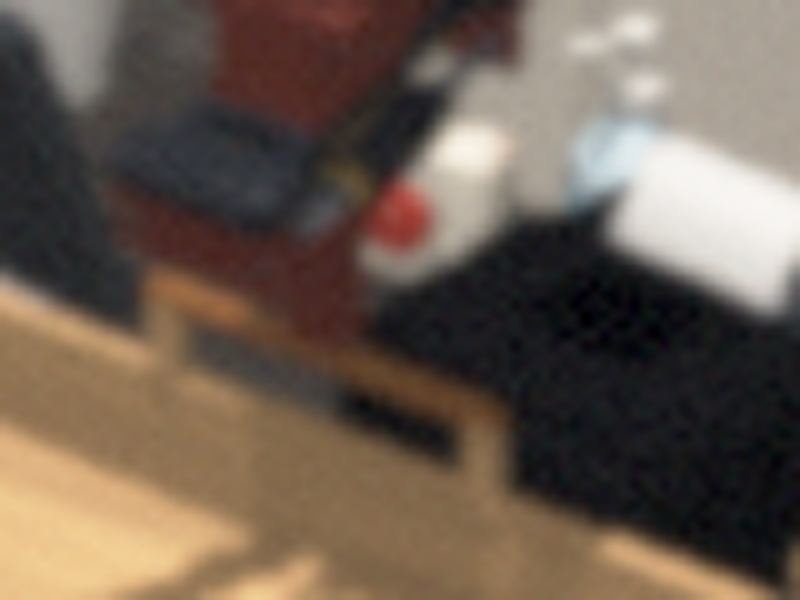

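View pics/c5.png

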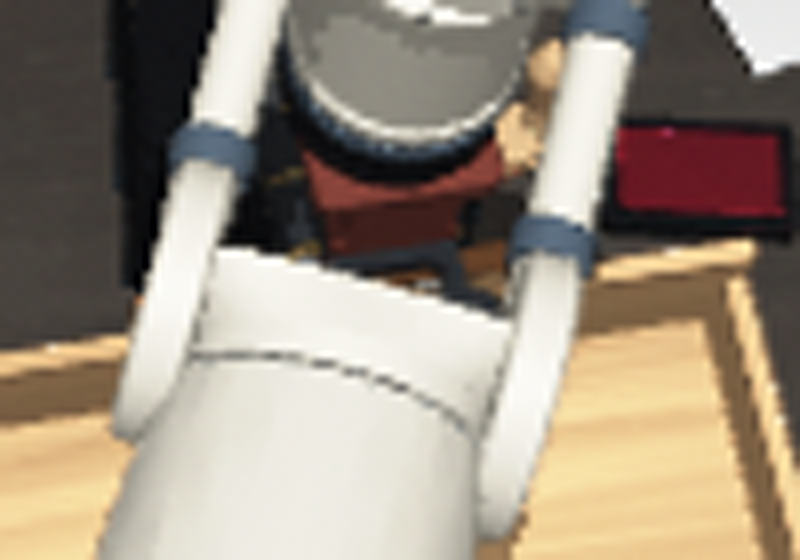

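```bash
python3 - <<'E'
from h import *
from bench import *
r=np.load("scene2.npz")
s=state();R=Ro.from_quat(np.roll(s["ee_rot"],-1)).as_matrix();p=s["ee_pos"]
print(R)
f=cv2.resize(r["frame"][140:220,310:430],None,fx=6,fy=6,interpolation=cv2.INTER_CUBIC)
def d(pt,c,lab):
    u,v=proj(r,pt);cv2.circle(f,(int((u-310)*6),int((v-140)*6)),3,c,-1);print(lab,u,v)
d(p+R@[0,0,.008],(0,255,0),"tip");d(p+R@[0,0,-.011],(0,255,0),"grasp")
d(p+R@[0,.052,.008],(255,0,0),"ft+");d(p+R@[0,-.052,.008],(0,0,255),"ft-")
d(p+R@[0,.089,-.072],(255,0,0),"body y+");d(p+R@[0,-.089,-.072],(0,0,255),"body y-")
d(p+R@[.0375,0,-.072],(255,255,0),"body x+");d(p+R@[-.0375,0,-.072],(0,255,255),"body x-")
for y in(-.06,0,.06): d(tray([.219,y,.105],.15),(255,0,255),"bar")
cv2.imwrite("pics/c6.png",f)
W=pts(r)
for u,v in((349,190),(356,191.5),(363,194),(370,197),(376,199),(361,190),(360,186),(346,180)): 
    print(u,v,W[int(round(v)),u])
E
```

```text
[[-7.20045024e-02  9.86177096e-01  1.49231657e-01]
 [ 9.97404307e-01  7.11942928e-02  1.07713060e-02]
 [-2.02702461e-06  1.49619880e-01 -9.88743592e-01]]
tip 361.2746403185435 198.14482381734953
grasp 361.31020028785144 194.07556182684513
ft+ 368.74810786835525 190.49495586043216
ft- 353.4868701532381 206.1164130490319
body y+ 374.46695825719775 167.81321810704915
body y- 347.4018824161691 194.24193826255606
body x+ 352.34527087422384 177.144519934825
body x- 370.7490781426965 184.03473969358888
bar 375.92492080359887 199.84917906861352
bar 361.30263299198066 194.09509397609264
bar 347.25662437980543 188.56778321556172
349 190 [ 0.58378578 -0.12728413  0.1740438 ]
356 191.5 [ 0.58633904 -0.15654566  0.17684618]
363 194 [ 0.58472963 -0.18778822  0.18260318]
370 197 [ 0.59360013 -0.21233206  0.17660979]
376 199 [ 0.59867075 -0.23440823  0.17559011]
361 190 [ 0.58498948 -0.17763944  0.19482795]
360 186 [ 0.577363   -0.17675788  0.21434606]
346 180 [ 0.48642579 -0.1792613   0.27834798]
```

View pics/c6.png

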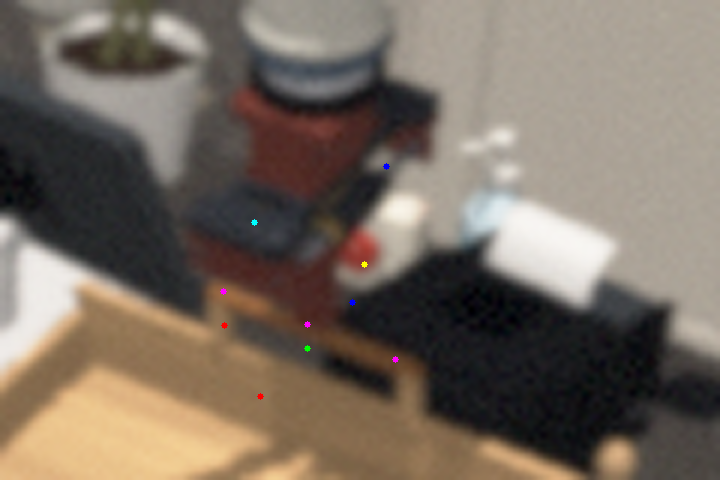

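```bash
python3 - <<'E'
from h import *
from bench import *
import bench; print([n for n in dir(bench) if not n.startswith("_")])
move_l(list(fh(.15,.05)),.12)
s=state();p=s["ee_pos"];R=Ro.from_quat(np.roll(s["ee_rot"],-1)).as_matrix()
for k in range(2):
    r=get_image("scene");f=cv2.resize(r["frame"][140:220,310:430],None,fx=6,fy=6,interpolation=cv2.INTER_CUBIC)
    for pt,c in((p+R@[0,0,.008],(0,255,0)),(p+R@[0,.052,.008],(255,0,0)),(p+R@[0,-.052,.008],(0,0,255))):
        u,v=proj(r,pt);cv2.circle(f,(int((u-310)*6),int((v-140)*6)),3,c,-1)
    cv2.imwrite(f"pics/c7{k}.png",f)
    if k==0:
        print("closed gap",state()["finger_gap"]);gripper_open()
print(state()["finger_gap"],state()["time"])
E
```

```text
['IKError', 'close', 'get_image', 'gripper_open', 'hold', 'inverse_kinematics', 'job_done', 'move_l', 'move_to', 'movej', 'state', 'tcp_to_tips']
closed gap 0.00024865784200795956
0.08787888988044106 8.575
```

View pics/c70.png

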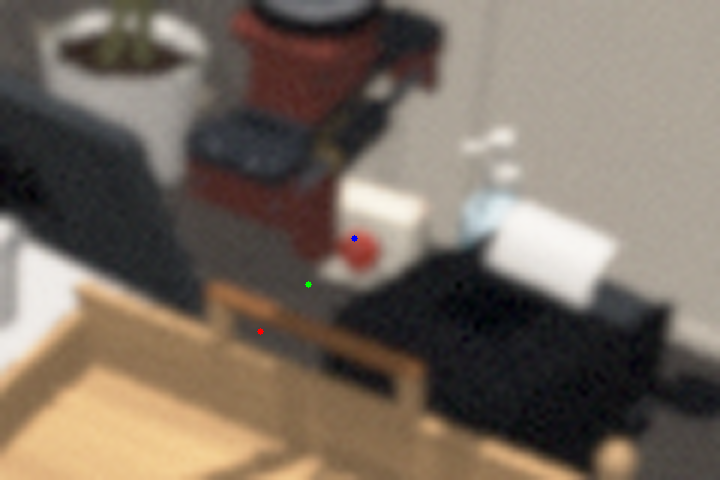

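View pics/c71.png

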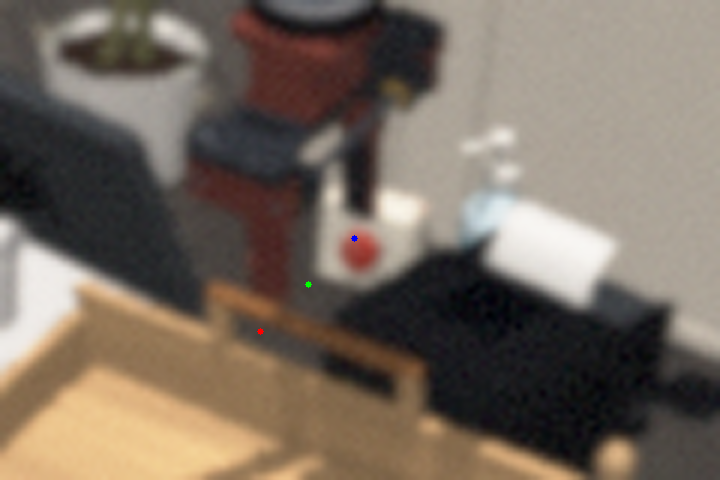

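```bash
python3 - <<'E'
from h import *
import bench
print(bench.tcp_to_tips)
from bench import *
r=get_image("top");W=pts(r)
r2=get_image("scene");W2=pts(r2)
for (u,v) in((355,185),(355,188),(354,186),(370,172),(370,174),(371,170)):print(u,v,W2[v,u])
print(state()["ee_pos"])
E
```

```text
0.008
355 185 [ 0.52909683 -0.18767266  0.24406307]
355 188 [ 0.53550897 -0.18450529  0.22802872]
354 186 [ 0.53289424 -0.18146528  0.2358783 ]
370 172 [ 0.6229442  -0.18297806  0.25426128]
370 174 [ 0.63110359 -0.17889073  0.24126724]
371 170 [ 0.62693464 -0.18368313  0.26093119]
[ 0.58790994 -0.17546011  0.21109556]
```

The closed and open fingertips sit about 5 px (roughly 20 mm) higher than the stated tool geometry predicts in the scene view. The handle itself reprojects within 1–2 px. I'll touch bare counter, upright and tilted, to calibrate the tips.

```bash
cat >> h.py <<'E'
def down(tilt=0.,yaw=0.):  # tool z tilted toward +x by tilt, jaws along y-ish
    Rz=Ro.from_euler('z',yaw).as_matrix()
    return Rz@tool([np.sin(tilt),0,-np.cos(tilt)],[0,-1,0])
E
python3 - <<'E'
from h import *
from bench import *
move_l(list(fh(.15,.13)),.2)
close()
for t in(0,.6):
    R=down(t);q=quat(R)
    tip=np.array([.43,-.50,.05]) 
    P=lambda z:list(np.array([.43,-.50,z])-.008*R[:,2])
    move_to(P(.12),q);move_l(P(.02),.15);hold(.15)
    f0=state()["ft_force"];z=.02
    while z>-.035:
        z-=.002;move_l(P(z),.04);hold(.03);f=state()["ft_force"]-f0
        if f[2]>4:break
    s=state();print("tilt",t,"contact cmd tip z",z,"real tip z",s["ee_pos"][2]+.008*R[2,2],f,s["time"])
    move_l(P(.12),.2)
E
```

```text
tilt 0 contact cmd tip z -0.024000000000000007 real tip z -0.022825464799536538 [-1.39155311  1.57239416  6.03802127] 19.2083
tilt 0.6 contact cmd tip z -0.016 real tip z -0.01358347042755043 [-5.98942222  4.90514218 12.20288889] 26.75
```

The tool is about 22.5 mm shorter than stated along its axis: the upright and 0.6 rad touches give 22.8 and 23.3 mm. I'll apply that correction everywhere and redo the handle grasp.

```bash
cat >> h.py <<'E'
DT=.0225
G=.011+DT            # grasp point behind reported TCP
TIP=-(DT-.008)       # tips relative to reported TCP along tool z (negative: behind)
def fh(th,up=0.):
    A=axes(th);return tray([.219,0,.105],th)-A[:,2]*(G-up)
E
python3 - <<'E'
from h import *
from bench import *
q=quat(hq(.15))
gripper_open()
move_to(list(fh(.15,.13)),q)
hold(.1);f0=state()["ft_force"]
move_l(list(fh(.15,.03)),.15)
move_l(list(fh(.15)),.05);print(state()["ft_force"]-f0)
close();hold(.2)
s=state();print("closed",s["finger_gap"],s["ft_force"]-f0,s["ee_pos"],s["time"])
r=get_image("scene");crop(r["frame"],310,140,430,220,"c8.png",6)
E
```

```text
[-0.87483446 -0.5019915  -0.82783294]
closed 0.011008798756591387 [-6.39077215 -1.25165994 -1.28633066] [ 0.59756272 -0.17476125  0.13849585] 33.45
```

View pics/c8.png

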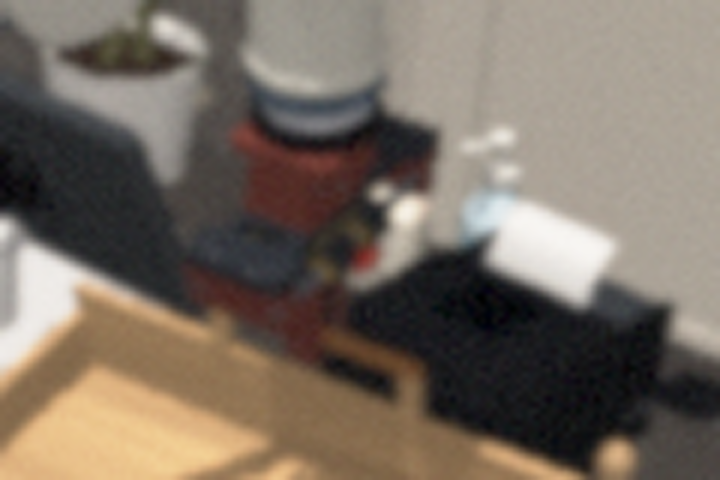

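Now the bar is gripped (gap 11 mm). I'll lift along the arc with force monitoring and compliance.

```bash
python3 - <<'E'
from h import *
from bench import *
d=np.zeros(3);f0=np.array([0.5,0,0])
for th in np.arange(.17,.681,.03):
    A=axes(th)
    move_l(list(fh(th)+d),.08,orientation=quat(hq(th)))
    s=state();f=s["ft_force"]
    # radial compliance along hinge->handle
    rad=tray([.219,0,.105],th)-H;rad/=np.linalg.norm(rad)
    fr=f@rad; d+=rad*np.clip(fr*2e-4,-.001,.001)
    print(round(th,2),np.round(f,1),"rad",round(fr,1),np.round(d*1e3,1),round(s["finger_gap"],4))
    if np.linalg.norm(f)>45:break
print(s["time"])
r=get_image("scene");cv2.imwrite("pics/s9.png",r["frame"]);r=get_image("top");cv2.imwrite("pics/t9.png",r["frame"])
E
```

```text
0.17 [ 0.2 -1.4 -7.7] rad -4.4 [-0.7 -0.1 -0.5] 0.0114
0.2 [-1.4 -0.2 -4.7] rad -4.0 [-1.3 -0.1 -1. ] 0.0114
0.23 [-0.9 -0.1 -2.8] rad -2.5 [-1.7 -0.1 -1.3] 0.0113
0.26 [ 1.2 -1.  -1.2] rad 0.1 [-1.7 -0.1 -1.3] 0.0112
0.29 [ 2.1 -0.4 -0.1] rad 1.5 [-1.5 -0.1 -1.1] 0.0112
0.32 [ 2.1 -0.1 -0. ] rad 1.5 [-1.3 -0.1 -0.9] 0.0118
0.35 [ 3.2 -0.2 -0.3] rad 2.0 [-1.  -0.1 -0.6] 0.0113
0.38 [ 2.7 -0.1 -0.2] rad 1.7 [-0.8 -0.1 -0.3] 0.0113
0.41 [ 1.9 -0.4 -1.1] rad 0.4 [-0.7 -0.1 -0.3] 0.0112
0.44 [ 2.3  0.6 -0.6] rad 1.0 [-0.6 -0.  -0.1] 0.0115
0.47 [ 1.4 -0.  -1. ] rad 0.0 [-0.6 -0.  -0.1] 0.0109
0.5 [ 0.9 -0.1 -1.4] rad -0.6 [-0.7 -0.  -0.2] 0.0109
0.53 [ 1.9  0.1 -1.6] rad -0.3 [-0.7 -0.1 -0.3] 0.0106
0.56 [ 2.  -0.1 -1.4] rad -0.1 [-0.7 -0.1 -0.3] 0.0113
0.59 [ 2.1 -0.  -0.6] rad 0.5 [-0.7 -0.  -0.2] 0.0111
0.62 [ 1.  -0.3 -1.1] rad -0.5 [-0.7 -0.1 -0.3] 0.0109
0.65 [ 2.5 -0.1 -1.4] rad -0.1 [-0.7 -0.1 -0.3] 0.0107
0.68 [3.3 0.2 0.5] rad 1.9 [-0.6 -0.   0. ] 0.0115
38.0
```

View pics/s9.png

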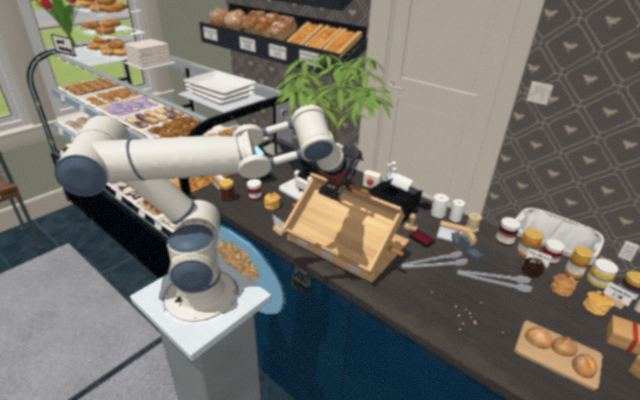

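View pics/t9.png

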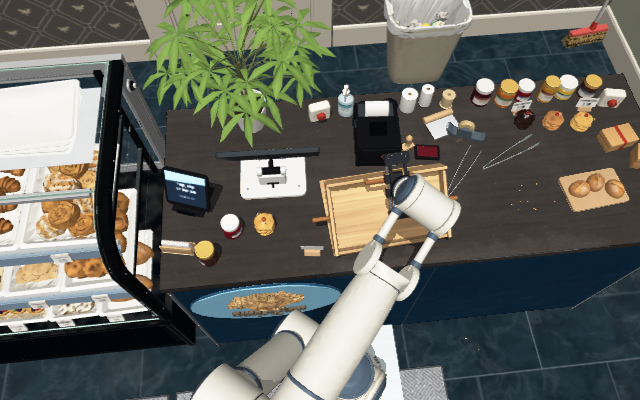

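The tray is raised, with its back edge well up in both views. I'll release it and go to the right-hand end of the foot bar.

```bash
cat >> h.py <<'E'
AL=.4
def legR(sg=1):
    s=S();return tool(s@[0,np.sin(AL),-np.cos(AL)],sg*s[:,0])
def legP(x,y,z): # reported TCP for tip centre at stand coords (x,y rel hinge, z world)
    p=H+S()@np.array([x,y,0]);p[2]=z
    return p-legR()[:,2]*TIP
E
python3 - <<'E'
from h import *
from bench import *
s=state();q=quat(legR())
gripper_open()
move_l(list(np.array(s["ee_pos"])+axes(.68)[:,2]*.09),.2)
s=state();print(s["ft_force"])
for P in(legP(.045,-.24,.30),legP(.045,-.196,.05),legP(.19,-.196,.05)):
    k=inverse_kinematics(list(P),q);print(P,None if k is None else np.round(k,2))
r=get_image("top");cv2.imwrite("pics/t10.png",r["frame"]);W=pts(r)
P=W[200:232,345:420].reshape(-1,3);P=P[~np.isnan(P).any(1)]
r=get_image("scene");cv2.imwrite("pics/s10.png",r["frame"])
np.savez("scene10.npz",**{k:r[k] for k in("frame","depth","camera_matrix","view")})
for th in(.62,.65,.68,.7):
    print(th,proj(r,tray([.219,-.06,.105],th)),proj(r,tray([.219,.06,.105],th)),"foot R",proj(r,tray([.105,-.23,-.01],th)))
crop(r["frame"],260,150,430,290,"c10.png",4)
E
```

```text
[ 0.6893058   0.66549387 -0.41836746]
[ 0.45514228 -0.42000905  0.28664462] [-0.93  0.5   0.65  0.29  2.31 -0.84]
[ 0.45197702 -0.37612305  0.03664462] [-0.89  0.39  1.24  0.23  1.84 -0.94]
[ 0.59660134 -0.36569207  0.03664462] [-0.74  0.66  0.88  0.29  1.89 -0.76]
0.62 (np.float64(365.62830450628013), np.float64(191.1963676774049)) (np.float64(335.3925707662122), np.float64(179.49214997148763)) foot R (np.float64(402.1716726302577), np.float64(253.91006856598435))
0.65 (np.float64(364.7058681004384), np.float64(191.11442132357212)) (np.float64(334.37475823924416), np.float64(179.3616319459629)) foot R (np.float64(402.0598677127896), np.float64(253.5250404822736))
0.68 (np.float64(363.7535161366983), np.float64(191.09526161242252)) (np.float64(333.3282877534139), np.float64(179.2911205167884)) foot R (np.float64(401.9340519349628), np.float64(253.1632259554096))
0.7 (np.float64(363.1022565161468), np.float64(191.11781464593116)) (np.float64(332.6150424640552), np.float64(179.2778828113169)) foot R (np.float64(401.84240197299835), np.float64(252.9351316098897))
```

View pics/c10.png

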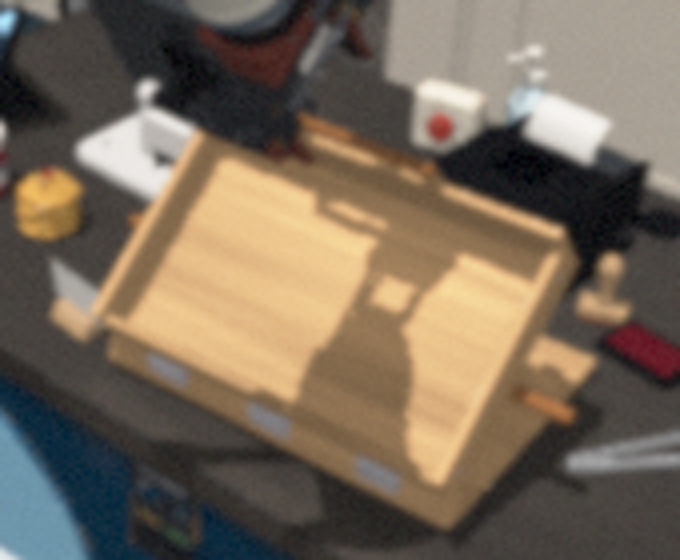

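View pics/t10.png

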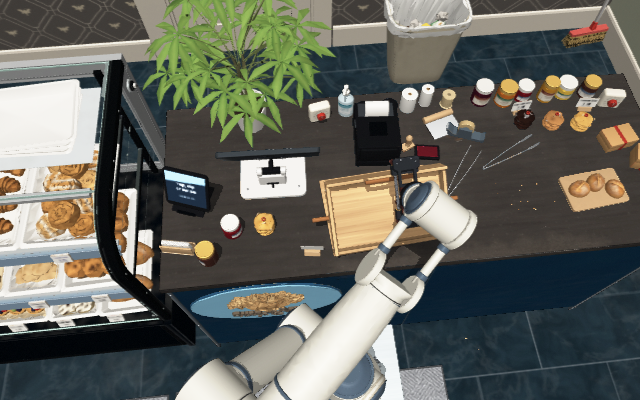

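The tray stays up, and the right foot bar end is at (403,253), matching the prediction of (402,253).

```bash
python3 - <<'E'
from h import *
from bench import *
q=quat(legR())
s=state()
move_l(list(np.array(s["ee_pos"])+axes(.68)[:,2]*.04),.2)
move_to(list(legP(.045,-.26,.32)),q)
close()
move_l(list(legP(.045,-.215,.12)),.2)
hold(.1);f0=state()["ft_force"]
move_l(list(legP(.045,-.196,.052)),.1)
print(state()["ft_force"]-f0)
r=get_image("scene");crop(r["frame"],300,150,460,290,"c11.png",4)
for x in np.arange(.05,.12,.01):
    move_l(list(legP(x,-.196,.052)),.05);print(round(x,3),np.round(state()["ft_force"]-f0,1))
r=get_image("scene");crop(r["frame"],300,150,460,290,"c12.png",4);print(state()["time"])
E
```

```text
[ 0.13161181 -0.44230519  0.28807407]
0.05 [-0.4  0.1 -0.3]
0.06 [ 0.3  0.  -0.5]
0.07 [-0.1 -0.  -0.6]
0.08 [-0.6  1.2 -0. ]
0.09 [ 0.   1.1 -0.4]
0.1 [-0.3  0.3  0.4]
0.11 [-0.1  0.3  0.4]
47.7417
```

View pics/c12.png

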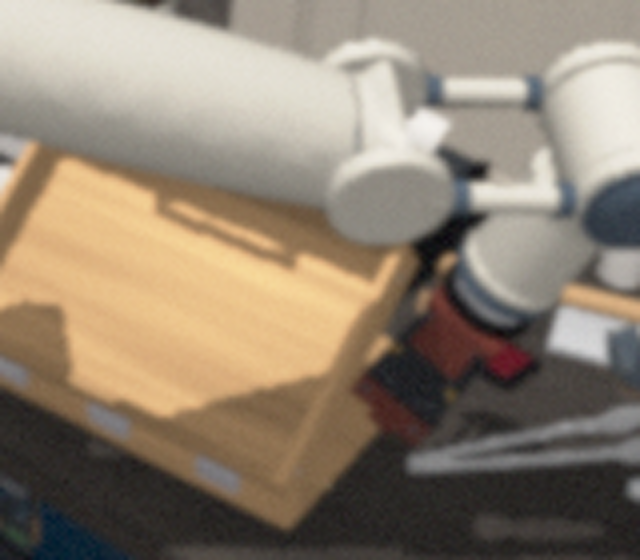

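```bash
python3 - <<'E'
from h import *
from bench import *
r=get_image("top");cv2.imwrite("pics/t12.png",cv2.resize(r["frame"][140:280,290:490],None,fx=4,fy=4,interpolation=cv2.INTER_CUBIC));W=pts(r)
r2=get_image("scene");W2=pts(r2);cv2.imwrite("pics/s12.png",r2["frame"])
for c in((370,160),(340,170),(390,190),(400,205),(320,165)): print(c,np.round(W2[c[1]+0,c[0]],3))
s=state();print(s["ft_force"],s["ee_pos"],s["joint_torque"])
E
```

```text
(370, 160) [ 2.106  0.739 -0.591]
(340, 170) [ 0.278 -0.305  0.447]
(390, 190) [ 0.352 -0.415  0.4  ]
(400, 205) [ 0.382 -0.435  0.348]
(320, 165) [ 0.242 -0.268  0.462]
[-0.33597787 -0.04960933  0.41086493] [ 0.51710861 -0.3714563   0.0389371 ] [ 7.52789411e-02 -5.91595173e+01 -3.83955717e+01  1.28612582e+00
  1.54592358e+00  5.97856619e-03]
```

View pics/t12.png

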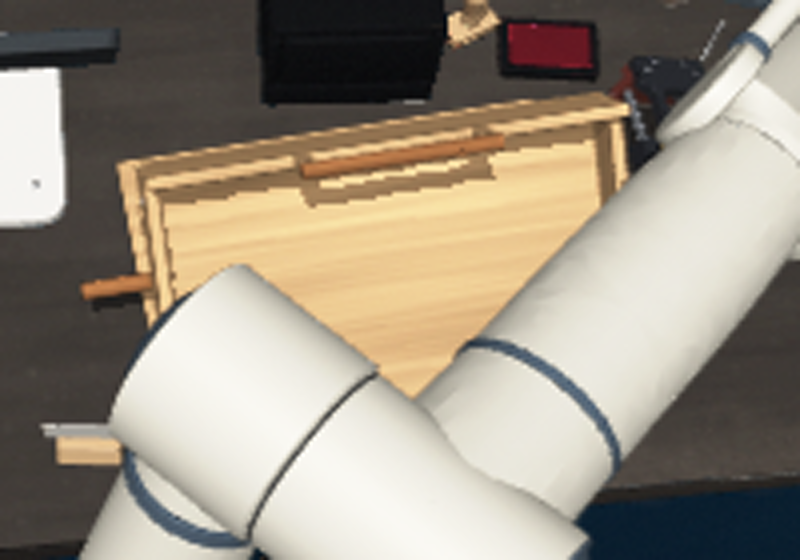

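View pics/c11.png

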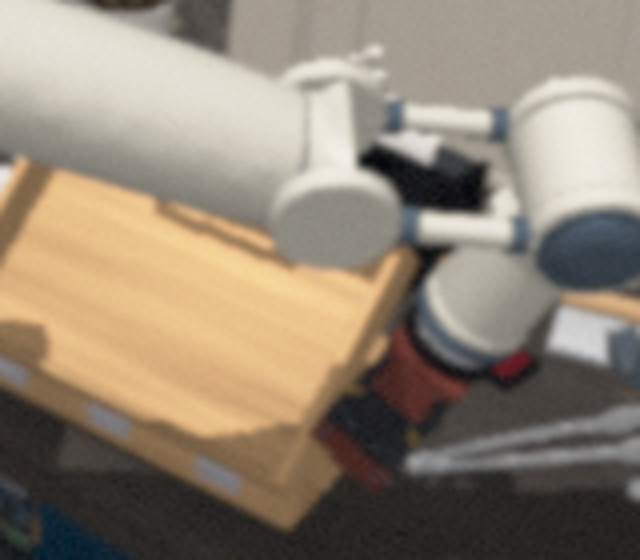

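```bash
cat >> h.py <<'E'
def foot(phi,th,y=0): return tray([.185-.08*np.cos(phi),y,-.01-.08*np.sin(phi)],th)
E
python3 - <<'E'
from h import *
r=np.load("top0.npz")
for phi in(0,.2,.4,.6,.8,1,1.2,1.75): print(phi,np.round(proj(r,foot(phi,.68,.23)),1),np.round(foot(phi,.68,-.2),3))
E
```

```text
0 [312.2 220.6] [ 0.495 -0.383  0.094]
0.2 [311.6 218.8] [ 0.507 -0.382  0.083]
0.4 [311.  216.2] [ 0.52  -0.381  0.074]
0.6 [310.2 212.7] [ 0.535 -0.38   0.068]
0.8 [309.5 208.7] [ 0.55  -0.379  0.065]
1 [308.6 204.2] [ 0.566 -0.378  0.065]
1.2 [307.8 199.3] [ 0.582 -0.376  0.068]
1.75 [305.8 185.8] [ 0.618 -0.374  0.092]
```

The left bar end is now at (310.5,213), which gives a leg angle of about 0.58, and the bar is right against the finger. The leg is swinging, so I'll keep pushing.

```bash
python3 - <<'E'
from h import *
from bench import *
f0=state()["ft_force"]
x=.11
while x<.22:
    x+=.01 if x<.165 else .0025
    move_l(list(legP(x,-.196,.052)),.05);hold(.03);f=state()["ft_force"]-f0
    if x>.165:print(round(x,4),np.round(f,1))
    if f[0]<-9:break
r=get_image("top");np.savez("top13.npz",**{k:r[k] for k in("frame","depth","camera_matrix","view")})
crop(r["frame"],290,140,490,280,"t13.png",4)
print(state()["time"])
E
```

```text
0.17 [-0.1  0.8 -0.1]
0.1725 [-2.6  0.1 -0.2]
0.175 [-3.3  0.5  2.1]
0.1775 [-3.3  0.8  1.2]
0.18 [-2.5 -0.2  1.2]
0.1825 [-1.8  1.1  1.1]
0.185 [-2.6  0.7  1. ]
0.1875 [-3.1  0.7  0.4]
0.19 [-2.8  1.1  1.8]
0.1925 [-3.4  1.1  0.8]
0.195 [-3.1  1.1  0.1]
0.1975 [-6.2  1.8 -0.2]
0.2 [-12.7   2.2  -1.1]
53.5917
```

View pics/t13.png

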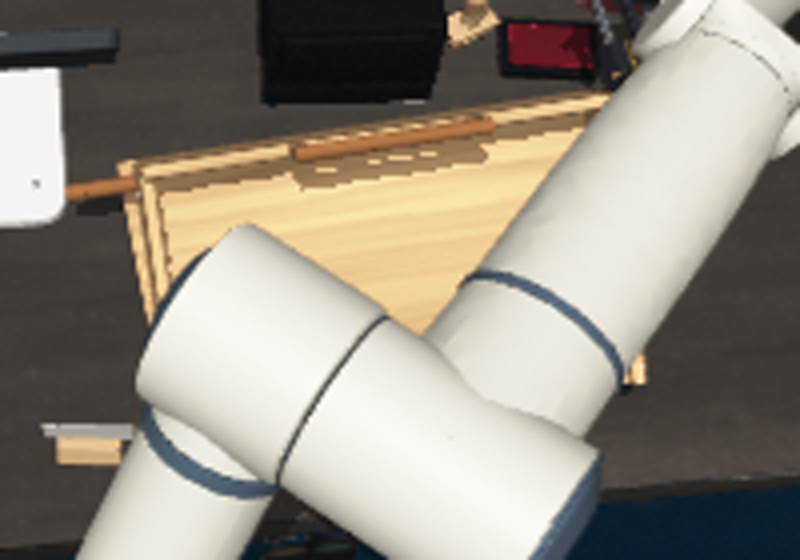

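```bash
python3 - <<'E'
from h import *
r=np.load("top13.npz")
f=r["frame"];hsv=cv2.cvtColor(f,cv2.COLOR_BGR2HSV)
m=((hsv[...,0]>5)&(hsv[...,0]<16)&(hsv[...,1]>130)&(hsv[...,2]>110)).astype(np.uint8)
n,l,st,c=cv2.connectedComponentsWithStats(m);W=pts(r)
for i in range(1,n):
    x,y,w,h,a=st[i]
    if a>15 and 300<x<460 and 150<y<260: print(st[i],c[i],np.nanmedian(W[l==i],0))
for th in(.4,.45,.5,.55,.6,.65,.68):
    print(th,"handle",np.round(proj(r,tray(HG,th)),1),np.round(tray(HG,th),3),"L end",[np.round(proj(r,foot(p,th,.23)),1).tolist() for p in(1.4,1.6,1.7,1.75)])
E
```

```text
[364 169  50  12 193] [388.6373057  174.38860104] [ 0.51737567 -0.18082106  0.24805002]
[307 184  17   6  64] [315.03125 186.4375 ] [0.59061156 0.02572125 0.07581079]
0.4 handle [384.7 168.7] [ 0.554 -0.178  0.218] L end [[307.3, 200.9], [306.5, 196.1], [306.1, 193.7], [306.0, 192.5]]
0.45 handle [385.7 170.1] [ 0.545 -0.179  0.226] L end [[307.2, 199.4], [306.4, 194.6], [306.0, 192.2], [305.9, 191.0]]
0.5 handle [386.7 171.7] [ 0.535 -0.179  0.233] L end [[307.1, 198.1], [306.3, 193.2], [306.0, 190.8], [305.8, 189.6]]
0.55 handle [387.8 173.5] [ 0.525 -0.18   0.24 ] L end [[307.1, 196.9], [306.3, 192.0], [305.9, 189.6], [305.8, 188.4]]
0.6 handle [388.8 175.6] [ 0.515 -0.181  0.246] L end [[307.0, 195.8], [306.3, 190.9], [305.9, 188.5], [305.7, 187.3]]
0.65 handle [389.9 177.8] [ 0.504 -0.182  0.252] L end [[307.0, 194.9], [306.3, 189.9], [305.9, 187.5], [305.8, 186.3]]
0.68 handle [390.6 179.3] [ 0.497 -0.182  0.255] L end [[307.0, 194.3], [306.3, 189.4], [305.9, 187.0], [305.8, 185.8]]
```

Handle height gives a tray tilt of about 0.575 and the bar end a leg angle of at least 1.7, so the leg is at its stop. I'll back off, regrip the handle and lower the tray.

```bash
python3 - <<'E'
from h import *
from bench import *
move_l(list(legP(.17,-.196,.052)),.1)
move_l(list(legP(.15,-.23,.14)),.15)
move_l(list(legP(.12,-.26,.34)),.25)
r=get_image("top");hsv=cv2.cvtColor(r["frame"],cv2.COLOR_BGR2HSV)
m=((hsv[...,0]>5)&(hsv[...,0]<16)&(hsv[...,1]>130)&(hsv[...,2]>110)).astype(np.uint8)
n,l,st,c=cv2.connectedComponentsWithStats(m)
for i in range(1,n):
    x,y,w,h,a=st[i]
    if a>15 and 300<x<460 and 150<y<260: print(st[i],c[i])
crop(r["frame"],290,140,490,280,"t14.png",4)
gripper_open()
th=.57
move_to(list(fh(th,.14)),quat(hq(th)))
move_l(list(fh(th,.04)),.2)
hold(.1);f0=state()["ft_force"]
move_l(list(fh(th)),.06);print(state()["ft_force"]-f0)
close();hold(.15);s=state();print(s["finger_gap"],s["ft_force"]-f0,s["time"])
E
```

```text
Traceback (most recent call last):
bench.IKError: the arm cannot follow that straight line within its joint ranges
```

```bash
python3 - <<'E'
from h import *
from bench import *
print(np.round(state()["joint_pos"],2),state()["ee_pos"])
move_l(list(legP(.13,-.26,.24)),.25)
r=get_image("top");hsv=cv2.cvtColor(r["frame"],cv2.COLOR_BGR2HSV)
m=((hsv[...,0]>5)&(hsv[...,0]<16)&(hsv[...,1]>130)&(hsv[...,2]>110)).astype(np.uint8)
n,l,st,c=cv2.connectedComponentsWithStats(m)
for i in range(1,n):
    x,y,w,h,a=st[i]
    if a>15 and 300<x<460 and 150<y<260: print(st[i],c[i])
crop(r["frame"],290,140,490,280,"t14.png",4)
print(np.round(state()["joint_pos"],2))
for th in(.57,):
    for up in(.16,.14,.09,.04,0):print(up,inverse_kinematics(list(fh(th,up)),quat(hq(th))))
E
```

```text
[-0.81  0.63  0.76  0.28  2.05 -0.78] [ 0.55927401 -0.40210538  0.12556556]
[364 169  50  12 197] [388.55329949 174.4213198 ]
[307 184  17   6  65] [315.06153846 186.46153846]
[-0.85  0.71  0.47  0.31  2.26 -0.76]
0.16 [-0.76561391 -0.60035004  1.65503389  0.41484631  1.67234994 -0.70706993]
0.14 [-0.74136976 -0.59395333  1.6825068   0.40373445  1.63280819 -0.70099952]
0.09 [-0.68552712 -0.56819301  1.74340272  0.38014456  1.53342969 -0.68736595]
0.04 [-0.63581776 -0.52816679  1.79280843  0.36206465  1.43316879 -0.67623595]
0 [-0.59993742 -0.48574033  1.82369675  0.35127648  1.3523971  -0.66930806]
```

View pics/t14.png

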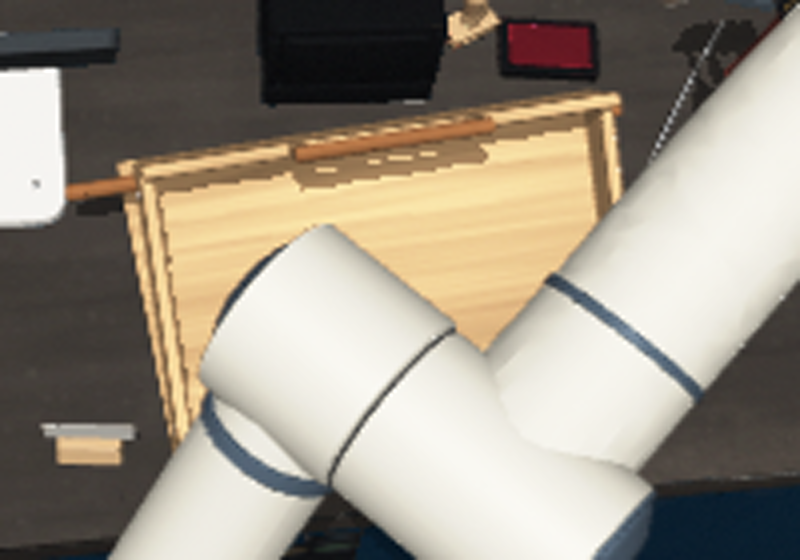

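```bash
python3 - <<'E'
from h import *
from bench import *
th=.575;q=quat(hq(th))
P=fh(th,.12)+S()@np.array([-.02,-.22,.03])
print(P,inverse_kinematics(list(P),q))
move_to(list(P),q)
gripper_open()
move_l(list(fh(th,.12)),.25)
move_l(list(fh(th,.04)),.2)
hold(.1);f0=state()["ft_force"]
move_l(list(fh(th)),.06);print(state()["ft_force"]-f0)
close();hold(.15);s=state();print(s["finger_gap"],s["ft_force"]-f0,s["time"])
E
```

```text
[ 0.46871055 -0.40463973  0.34580515] [-1.06483087 -0.14793471  1.32278962  0.5196622   1.68371708 -1.00186349]
[-1.51212389 -0.79134282  0.32150582]
0.011051543752299794 [-5.99953984 -0.82866576 -4.7662954 ] 61.6417
```

```bash
python3 - <<'E'
from h import *
from bench import *
d=np.zeros(3)
ths=list(np.arange(.555,.40,-.02))+list(np.arange(.395,.34,-.005))
for th in ths:
    move_l(list(fh(th)+d),.06,orientation=quat(hq(th)));hold(.03)
    s=state();f=s["ft_force"]
    rad=tray(HG,th)-H;rad/=np.linalg.norm(rad);tan=np.cross(rad,S()[:,1]) 
    tan=np.cross(S()[:,1],rad)
    fr=f@rad;ft=f@tan;d+=rad*np.clip(fr*2e-4,-.001,.001)
    print(round(th,3),np.round(f,1),"rad",round(fr,1),"tan",round(ft,1))
    if th<.40 and abs(ft)>14:break
print(s["time"])
E
```

```text
0.555 [-2.5 -2.5 -9.3] rad -9.2 tan 2.7
0.535 [-0.8 -2.9 -9.5] rad -8.5 tan 4.5
0.515 [-0.2 -1.5 -7.9] rad -6.7 tan 4.2
0.495 [ 0.5 -0.3 -4.4] rad -3.3 tan 3.0
0.475 [ 2.4 -0.1 -0.7] rad 0.9 tan 2.3
0.455 [3.4 0.3 1. ] rad 2.9 tan 2.1
0.435 [3.7 0.6 0.8] rad 3.0 tan 2.4
0.415 [ 3.4 -0.6 -1.4] rad 1.1 tan 3.5
0.395 [ 2.8  0.6 -1.1] rad 1.0 tan 2.9
0.39 [-0.2  0.7  0.9] rad 0.5 tan -0.7
0.385 [-1.8  0.3 -0.3] rad -1.4 tan -1.1
0.38 [-1.3 -0.1 -0.5] rad -1.2 tan -0.6
0.375 [-5.1  1.5  1.3] rad -2.4 tan -4.5
0.37 [-11.    1.6   6.4] rad -2.8 tan -12.3
0.365 [-16.8   3.4  10.7] rad -3.6 tan -19.3
65.8917
```

Contact force rises at about 0.373 rad, so the tray stands on its leg. I'll release and look.

```bash
python3 - <<'E'
from h import *
from bench import *
gripper_open()
p=np.array(state()["ee_pos"]);A=axes(.37)
move_l(list(p+A[:,2]*.14),.2)
# park to the right/high
r=get_image("scene");cv2.imwrite("pics/s15.png",r["frame"])
np.savez("scene15.npz",**{k:r[k] for k in("frame","depth","camera_matrix","view")})
r=get_image("top");cv2.imwrite("pics/t15.png",r["frame"])
np.savez("top15.npz",**{k:r[k] for k in("frame","depth","camera_matrix","view")})
f=r["frame"];hsv=cv2.cvtColor(f,cv2.COLOR_BGR2HSV);W=pts(r)
m=((hsv[...,0]>5)&(hsv[...,0]<16)&(hsv[...,1]>130)&(hsv[...,2]>110)).astype(np.uint8)
n,l,st,c=cv2.connectedComponentsWithStats(m)
for i in range(1,n):
    x,y,w,h,a=st[i]
    if a>15 and 300<x<460 and 150<y<260: print(st[i],c[i])
for th in(.34,.36,.37,.39,.41): print(th,"handle",np.round(proj(r,tray(HG,th)),1),"Lend",[np.round(proj(r,foot(p,th,.205)),1).tolist() for p in(1.6,1.7,1.75)])
print(state()["time"])
E
```

```text
[360 168  19   6  67] [368.62686567 170.31343284]
[307 190  17   6  65] [315.07692308 192.16923077]
0.34 handle [383.5 167.3] Lend [[314.2, 196.9], [313.8, 194.5], [313.6, 193.3]]
0.36 handle [383.9 167.7] Lend [[314.1, 196.2], [313.7, 193.8], [313.6, 192.6]]
0.37 handle [384.1 167.9] Lend [[314.1, 195.9], [313.7, 193.5], [313.5, 192.3]]
0.39 handle [384.5 168.4] Lend [[314.1, 195.2], [313.7, 192.8], [313.5, 191.6]]
0.41 handle [384.9 168.9] Lend [[314.0, 194.6], [313.7, 192.2], [313.5, 191.0]]
68.0833
```

View pics/t15.png

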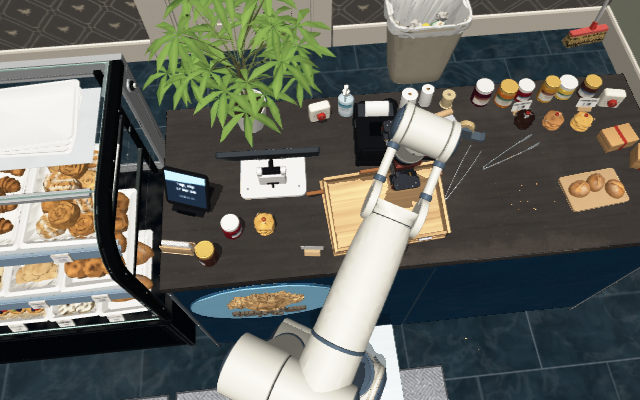

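View pics/s15.png

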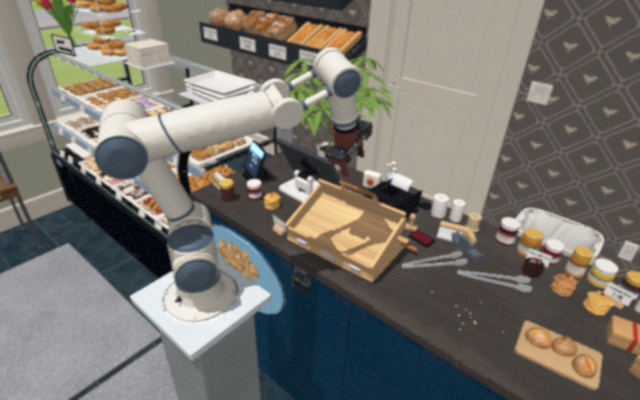

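The tray stands on the leg: the bar stub at (315,192) fits a leg angle of about 1.75 and a tilt of 0.37. Next I'll measure the goods.

```bash
cat > goods.py <<'E'
from h import *
def goods(r):
    W=pts(r);f=r["frame"];hsv=cv2.cvtColor(f,cv2.COLOR_BGR2HSV);out={}
    Z=W[...,2];X=W[...,0];Y=W[...,1]
    zone=(Y>.09)&(Y<.42)&(X>.34)&(X<.58)
    hi=(zone&(Z>.015)&(Z<.12)).astype(np.uint8)
    hi=cv2.morphologyEx(hi,cv2.MORPH_OPEN,np.ones((3,3),np.uint8))
    n,l,st,c=cv2.connectedComponentsWithStats(hi)
    for i in range(1,n):
        if st[i,4]<120: continue
        k=l==i; v,u=np.where(k)
        z0=np.percentile(Z[k],85)
        # lid pixels: upper part of blob; height as median of eroded upper blob
        top=k&(v_grid(r)<st[i,1]+0.5*st[i,2])
        top=cv2.erode(top.astype(np.uint8),np.ones((3,3)))>0
        zt=np.median(Z[top]); q=k&(np.abs(Z-zt)<.008)
        P=W[q][:,:2].astype(np.float32);(cx,cy),rad=cv2.minEnclosingCircle(P)
        yield dict(box=st[i].tolist(),zt=zt,c=(cx,cy),rad=rad,mean=W[top].mean(0),hsv=np.median(hsv[top],0))
def v_grid(r): return np.indices(np.array(r["depth"]).shape)[0]
E
python3 - <<'E'
from goods import *
for n in("top0.npz","top15.npz"):
    r=dict(np.load(n))
    for g in goods(r): print({k:(np.round(v,3) if k!="box" else v) for k,v in g.items()})
f=r["frame"];crop(f,180,200,290,280,"c16.png",7)
E
```

```text
{'box': [254, 213, 20, 21, 347], 'zt': np.float64(0.049), 'c': array([0.499, 0.197]), 'rad': np.float64(0.035), 'mean': array([0.509, 0.198, 0.05 ]), 'hsv': array([ 19., 147., 230.])}
{'box': [220, 214, 22, 24, 388], 'zt': np.float64(0.073), 'c': array([0.496, 0.301]), 'rad': np.float64(0.03), 'mean': array([0.503, 0.299, 0.073]), 'hsv': array([ 24.,   5., 250.])}
{'box': [195, 241, 23, 24, 430], 'zt': np.float64(0.08), 'c': array([0.412, 0.378]), 'rad': np.float64(0.03), 'mean': array([0.417, 0.375, 0.08 ]), 'hsv': array([ 22., 137., 237.])}
{'box': [254, 213, 20, 20, 346], 'zt': np.float64(0.048), 'c': array([0.501, 0.196]), 'rad': np.float64(0.037), 'mean': array([0.509, 0.197, 0.05 ]), 'hsv': array([ 19., 148., 230.])}
{'box': [220, 214, 22, 24, 398], 'zt': np.float64(0.072), 'c': array([0.497, 0.301]), 'rad': np.float64(0.03), 'mean': array([0.504, 0.298, 0.072]), 'hsv': array([ 24.,   5., 250.])}
{'box': [195, 241, 23, 25, 430], 'zt': np.float64(0.08), 'c': array([0.413, 0.377]), 'rad': np.float64(0.03), 'mean': array([0.417, 0.374, 0.08 ]), 'hsv': array([ 22., 138., 236.])}
```

View pics/c16.png

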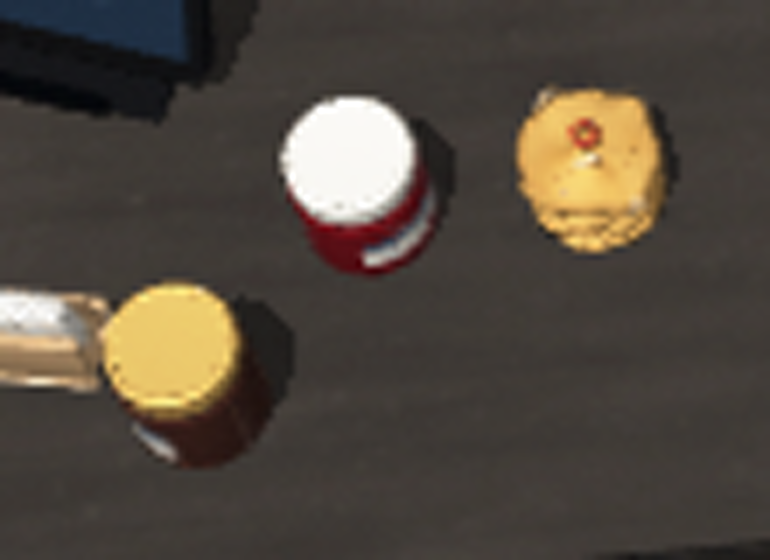

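```bash
python3 - <<'E'
from h import *
r=np.load("top15.npz")
def blob(mask,u0,v0,u1,v1):
    m=np.zeros_like(mask);m[v0:v1,u0:u1]=mask[v0:v1,u0:u1]
    cs,_=cv2.findContours(m.astype(np.uint8),cv2.RETR_EXTERNAL,cv2.CHAIN_APPROX_NONE);c=max(cs,key=cv2.contourArea)
    return c
hsv=cv2.cvtColor(r["frame"],cv2.COLOR_BGR2HSV);h,s,v=[hsv[...,i] for i in range(3)]
for nm,m,b,z in(("white",(s<60)&(v>190),(215,208,248,236),.071),("amber",(v>170)&(s>90)&(h>14)&(h<35),(190,236,222,262),.079),("cookie",(v>120)&(s>70)&(h<35),(248,206,284,240),0)):
    c=blob(m,*b);e=cv2.fitEllipse(c);print(nm,e)
    if z: print(onz(r,*e[0],z),"width m",(onz(r,e[0][0]-e[1][0]/2,e[0][1],z)-onz(r,e[0][0]+e[1][0]/2,e[0][1],z)))
    else:
        x,y,w,hh=cv2.boundingRect(c);print(x,y,w,hh)
        # bottom edge lies on base circle front; left/right at mid
        print("front base",onz(r,x+w/2-.5,y+hh-.5,0.0),"top rear",onz(r,x+w/2-.5,y-.5,.056),"L/R at 28mm",onz(r,x-.5,y+hh*.5,.028),onz(r,x+w-.5,y+hh*.5,.028))
E
```

```text
white ((229.1759490966797, 222.0564727783203), (15.825727462768555, 17.569591522216797), 69.72985076904297)
[0.49621198 0.30104924 0.071     ] width m [0.0049757  0.04857353 0.        ]
amber ((203.56814575195312, 248.93099975585938), (16.22747039794922, 18.50786590576172), 70.02159881591797)
[0.41229238 0.37774111 0.079     ] width m [0.00495977 0.04825561 0.        ]
cookie ((263.8124694824219, 223.39129638671875), (19.45429229736328, 23.185060501098633), 164.085205078125)
254 213 20 23
front base [0.47054204 0.20358384 0.        ] top rear [0.5250397  0.19520263 0.056     ] L/R at 28mm [0.49959345 0.2310059  0.028     ] [0.49312865 0.16791533 0.028     ]
```

Identified: white-lid jar is berry (lid at 72 mm, (0.497,0.301)); amber jar is fig (80 mm, (0.4125,0.378)); cookie pack at (0.499,0.198). I'll pick the fig jar first.

```bash
cat >> h.py <<'E'
TH=.37
def pickR(yaw=0.): # vertical, jaws along world x rotated by yaw
    c,s=np.cos(yaw),np.sin(yaw);return tool([0,0,-1],[c,s,0])
def pickP(x,y,h): return np.array([x,y,h-G])
def placeR(sg=1): A=axes(TH);return tool(-A[:,2],sg*A[:,1])
def placeP(xf,yf,h,up=0.): 
    A=axes(TH);return tray([.1125+xf,yf,.008+h+up],TH)-A[:,2]*G
E
python3 - <<'E'
from h import *
from bench import *
for nm,x,y in(("fig",.4125,.3775),("berry",.4965,.301),("cookie",.499,.198)):
    for h in(.04,.24): print(nm,h,inverse_kinematics(list(pickP(x,y,h)),quat(pickR())))
for sg in(1,-1):
    for yf in(-.1,0,.1):
        for up in(0,.13): print(sg,yf,up,np.round(placeP(-.066,yf,.04,up),3),inverse_kinematics(list(placeP(-.066,yf,.04,up)),quat(placeR(sg))))
E
```

```text
fig 0.04 [ 6.80280546e-01  3.72972000e-02  1.64509980e+00 -4.44089210e-16
  1.45919565e+00  6.80280546e-01]
fig 0.24 [ 6.80280546e-01 -1.93478004e-02  1.34540533e+00 -4.44089210e-16
  1.81553513e+00  6.80280546e-01]
berry 0.04 [ 4.86405655e-01  9.40254991e-02  1.58582446e+00 -4.44089210e-16
  1.46174269e+00  4.86405655e-01]
berry 0.24 [ 4.86405655e-01  3.83802547e-02  1.28731526e+00 -4.44089210e-16
  1.81589714e+00  4.86405655e-01]
cookie 0.04 [ 3.14364038e-01 -2.25907944e-02  1.70528925e+00 -4.44089210e-16
  1.45889420e+00  3.14364038e-01]
cookie 0.24 [ 3.14364038e-01 -7.92167675e-02  1.40333064e+00 -4.44089210e-16
  1.81747878e+00  3.14364038e-01]
1 -0.1 0 [ 0.439 -0.286  0.066] [-0.84672803 -0.36484444  1.93952211  0.29930019  1.34584726 -2.52415949]
1 -0.1 0.13 [ 0.392 -0.29   0.188] [-0.94103206 -0.47472034  1.80520124  0.31204787  1.60680701 -2.5402796 ]
1 0 0 [ 0.431 -0.187  0.066] [-0.67439209 -0.5882176   2.09499136  0.25358714  1.36404198 -2.33553544]
1 0 0.13 [ 0.385 -0.19   0.188] [-0.77362479 -0.69956565  1.94782539  0.27469823  1.63889326 -2.3623467 ]
1 0.1 0 [ 0.424 -0.087  0.066] [-0.42896703 -0.77314305  2.20332452  0.1776027   1.38637107 -2.07571581]
1 0.1 0.13 [ 0.377 -0.09   0.188] None
-1 -0.1 0 [ 0.439 -0.286  0.066] [-0.84672803 -0.36484444  1.93952211  0.29930019  1.34584726  0.61743316]
-1 -0.1 0.13 [ 0.392 -0.29   0.188] [-0.94103206 -0.47472034  1.80520124  0.31204787  1.60680701  0.60131305]
-1 0 0 [ 0.431 -0.187  0.066] [-0.67439209 -0.5882176   2.09499136  0.25358714  1.36404198  0.80605721]
-1 0 0.13 [ 0.385 -0.19   0.188] [-0.77362479 -0.69956565  1.94782539  0.27469823  1.63889326  0.77924595]
-1 0.1 0 [ 0.424 -0.087  0.066] [-0.42896703 -0.77314305  2.20332452  0.1776027   1.38637107  1.06587685]
-1 0.1 0.13 [ 0.377 -0.09   0.188] None
```

```bash
python3 - <<'E'
from h import *
from bench import *
for yf in(-.1,0,.1):
    for xf in (-.066,-.03):
        for dz in(.05,.1,.14): 
            k=inverse_kinematics(list(placeP(xf,yf,.04)+[0,0,dz]),quat(placeR(-1)));print(yf,xf,dz,None if k is None else np.round(k,2))
s=state();print(s["ee_pos"])
# go pick fig
move_l(list(np.array(s["ee_pos"])+[-.05,0,.06]),.25)
x,y=.4125,.3775
move_to(list(pickP(x,y,.26)),quat(pickR()))
r=get_image("top");cv2.imwrite("pics/t17.png",r["frame"]);np.savez("top17.npz",**{k:r[k] for k in("frame","depth","camera_matrix","view")})
r=get_image("scene");crop(r["frame"],190,100,330,240,"c17.png",4)
print(state()["time"])
E
```

```text
-0.1 -0.066 0.05 [-0.85 -0.38  1.87  0.29  1.44  0.65]
-0.1 -0.066 0.1 [-0.85 -0.39  1.78  0.29  1.52  0.67]
-0.1 -0.066 0.14 [-0.85 -0.39  1.71  0.29  1.59  0.69]
-0.1 -0.03 0.05 [-0.79 -0.32  1.79  0.28  1.43  0.71]
-0.1 -0.03 0.1 [-0.79 -0.32  1.71  0.28  1.51  0.73]
-0.1 -0.03 0.14 [-0.79 -0.32  1.63  0.28  1.58  0.75]
0 -0.066 0.05 [-0.67 -0.6   2.01  0.25  1.45  0.83]
0 -0.066 0.1 [-0.67 -0.59  1.92  0.25  1.54  0.85]
0 -0.066 0.14 [-0.67 -0.58  1.84  0.25  1.6   0.87]
0 -0.03 0.05 [-0.61 -0.51  1.93  0.23  1.43  0.89]
0 -0.03 0.1 [-0.61 -0.51  1.84  0.23  1.52  0.91]
0 -0.03 0.14 [-0.61 -0.5   1.76  0.23  1.58  0.92]
0.1 -0.066 0.05 [-0.43 -0.77  2.11  0.18  1.47  1.08]
0.1 -0.066 0.1 [-0.43 -0.75  2.02  0.17  1.55  1.1 ]
0.1 -0.066 0.14 [-0.43 -0.73  1.93  0.17  1.61  1.11]
0.1 -0.03 0.05 [-0.38 -0.66  2.03  0.16  1.44  1.12]
0.1 -0.03 0.1 [-0.38 -0.65  1.93  0.16  1.52  1.14]
0.1 -0.03 0.14 [-0.38 -0.63  1.85  0.16  1.59  1.15]
[ 0.5194663  -0.18020628  0.30640054]
70.7167
```

View pics/t17.png

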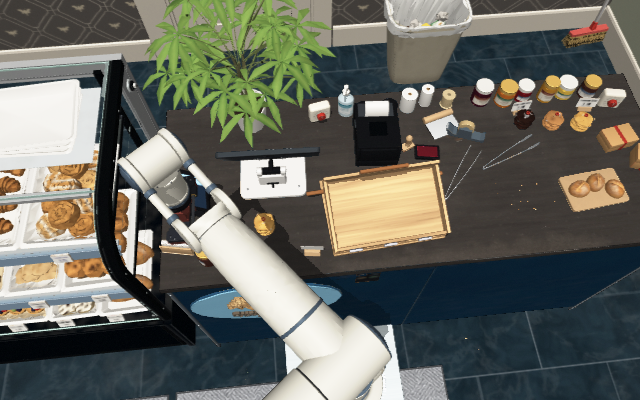

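View pics/c17.png

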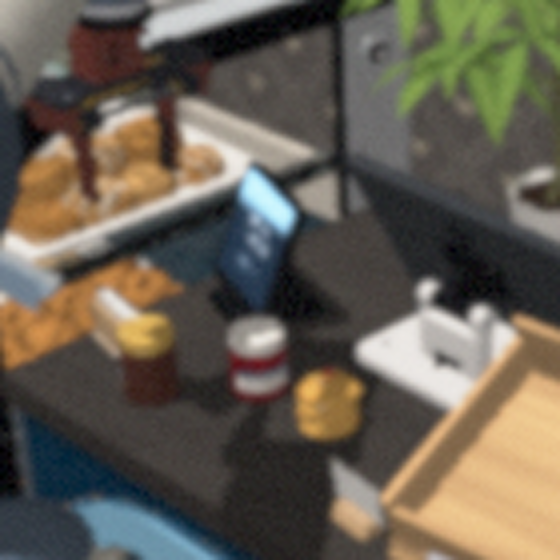

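The tray is clear and the gripper is above the amber jar. Grasping.

```bash
cat > ops.py <<'E'
from h import *
from bench import *
def pick(x,y,hg,yaw=0.):
    q=quat(pickR(yaw))
    p=np.array(state()["ee_pos"])
    move_to(list(pickP(x,y,.24)),q)
    hold(.05);f0=state()["ft_force"]
    move_l(list(pickP(x,y,hg+.06)),.2)
    move_l(list(pickP(x,y,hg)),.1)
    print("down",np.round(state()["ft_force"]-f0,1))
    close();hold(.15);s=state();print("gap",round(s["finger_gap"],4),np.round(s["ft_force"]-f0,1))
    if s["finger_gap"]<.045 : print("MISS");return False
    move_l(list(pickP(x,y,hg+.03)),.08)
    move_l(list(pickP(x,y,.26)),.2)
    s=state();print("lifted gap",round(s["finger_gap"],4),np.round(s["ft_force"]-f0,1),s["time"]);return True
def place(xf,yf,hg):
    q=quat(placeR(-1));N=axes(TH)[:,2]
    P=lambda dz:list(placeP(xf,yf,hg)+np.array([0,0,dz]))
    move_to(P(.14),q)
    move_l(P(.03),.2);move_l(P(.008),.06);hold(.15);f0=state()["ft_force"]
    dz=.008
    while dz>-.007:
        dz-=.001;move_l(P(dz),.03);hold(.02);f=state()["ft_force"]-f0
        if f@N>4:break
    print("contact dz",round(dz,4),np.round(f,1))
    gripper_open();hold(.1)
    move_l(list(placeP(xf,yf,hg,.03)) if yf>.05 else list(placeP(xf,yf,hg,.06)),.1)
    p=np.array(state()["ee_pos"]);move_l(list(p+[0,0,.10]),.2)
    print("t",state()["time"])
E
python3 - <<'E'
from ops import *
if pick(.4125,.3775,.042): place(-.066,-.10,.042)
r=get_image("top");cv2.imwrite("pics/t18.png",r["frame"])
r=get_image("scene");cv2.imwrite("pics/s18.png",r["frame"])
E
```

```text
down [ 0.9  1.1 -0.3]
gap 0.0595 [-4.3 -0.7  5. ]
lifted gap 0.0597 [-0.6  0.7 -3.3] 74.925
contact dz -0.002 [-2.2 -3.6  3.8]
t 84.2083
```

View pics/t18.png

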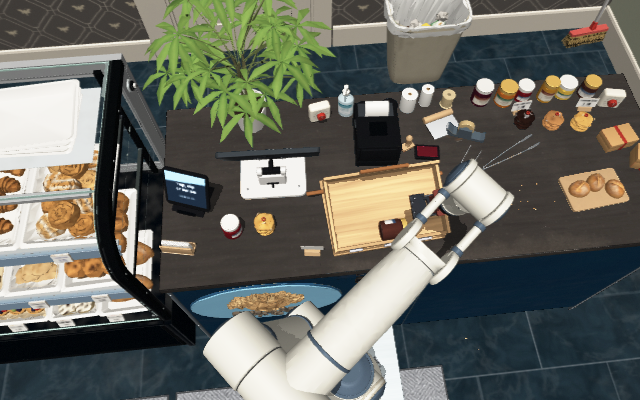

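View pics/s18.png

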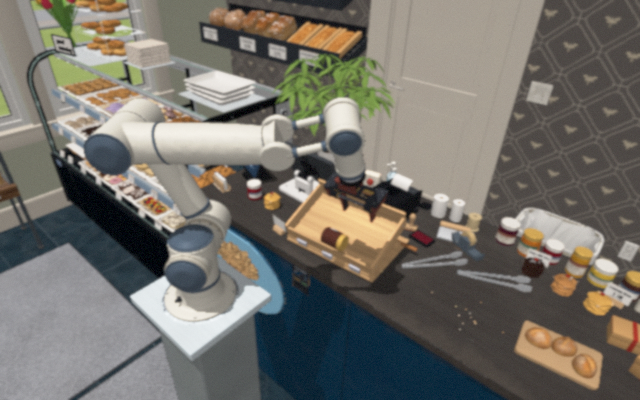

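```bash
python3 - <<'E'
from h import *
crop(cv2.imread("pics/t18.png"),310,155,470,265,"c19.png",5)
crop(cv2.imread("pics/s18.png"),270,170,430,290,"c20.png",5)
E
```

```text
(no output)
```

View pics/c19.png

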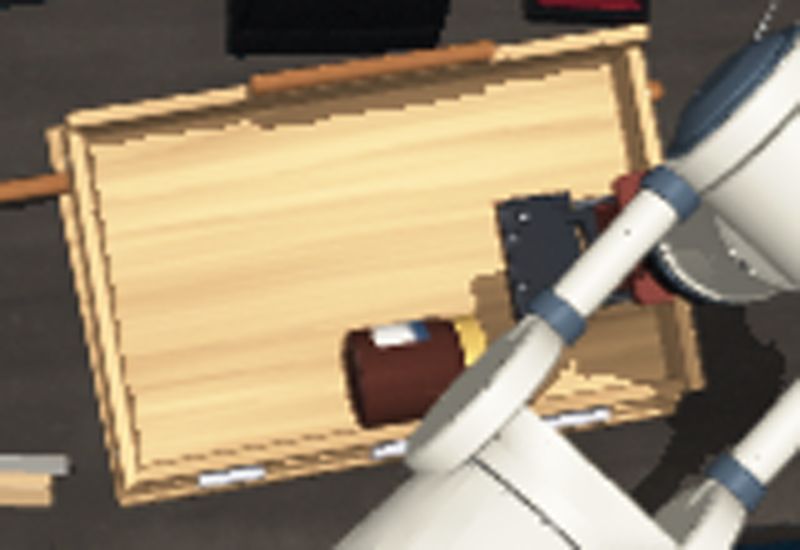

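View pics/c20.png

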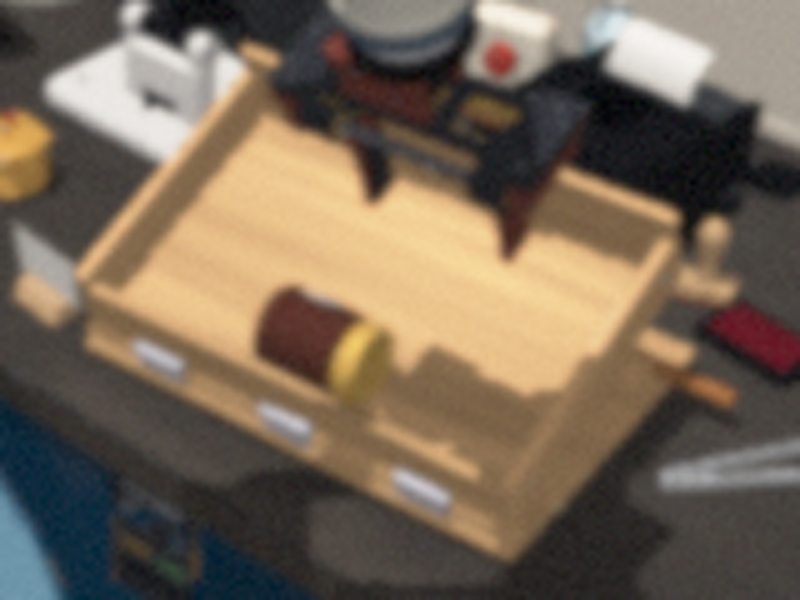

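The jar ended up on its side, axis along the tray's y, lid to the right, lying against the front wall. It probably met the handle in transit, or the tray, so I'll measure before mending it.

```bash
python3 - <<'E'
from h import *
from bench import *
s=state();print(s["ee_pos"],s["finger_gap"],s["time"],np.round(s["ft_force"],1))
p=np.array(s["ee_pos"])
move_to(list(p+[0.0,-.12,.10]),quat(placeR(-1)))
r=get_image("top");np.savez("top21.npz",**{k:r[k] for k in("frame","depth","camera_matrix","view")})
crop(r["frame"],310,155,470,265,"c21.png",5)
W=pts(r);A=axes(TH);T=(W-tray([.1125,0,.008],TH))@A
f=r["frame"];hsv=cv2.cvtColor(f,cv2.COLOR_BGR2HSV)
k=(T[...,2]>.012)&(T[...,2]<.1)&(np.abs(T[...,0])<.095)&(np.abs(T[...,1])<.16)
k=cv2.morphologyEx(k.astype(np.uint8),cv2.MORPH_OPEN,np.ones((3,3)))
n,l,st,c=cv2.connectedComponentsWithStats(k)
for i in range(1,n):
    if st[i,4]>40:
        Q=T[l==i];print(st[i],np.round(np.percentile(Q,[2,50,98],0),4).tolist(),cv2.minAreaRect(Q[:,:2].astype(np.float32)))
fl=(np.abs(T[...,2])<.02)&(T[...,0]>-.0)&(np.abs(T[...,0])<.09)&(np.abs(T[...,1])<.15)
Q=T[fl];print("floor z median by x/y",np.linalg.lstsq(np.c_[Q[:,:2],np.ones(len(Q))],Q[:,2],rcond=None)[0])
E
```

```text
[ 0.4155788  -0.28709664  0.22050466] 0.08807692145216413 84.3083 [ 0.1 -0.3 -0.7]
[379 218  30  20 475] [[-0.0936, -0.0459, 0.0295], [-0.0701, -0.004, 0.0561], [-0.0448, 0.0327, 0.0653]] ((-0.06899946928024292, -0.006890378892421722), (0.08137256652116776, 0.05197674036026001), 89.96888732910156)
floor z median by x/y [-0.00151072 -0.00093871  0.00080374]
```

View pics/c21.png

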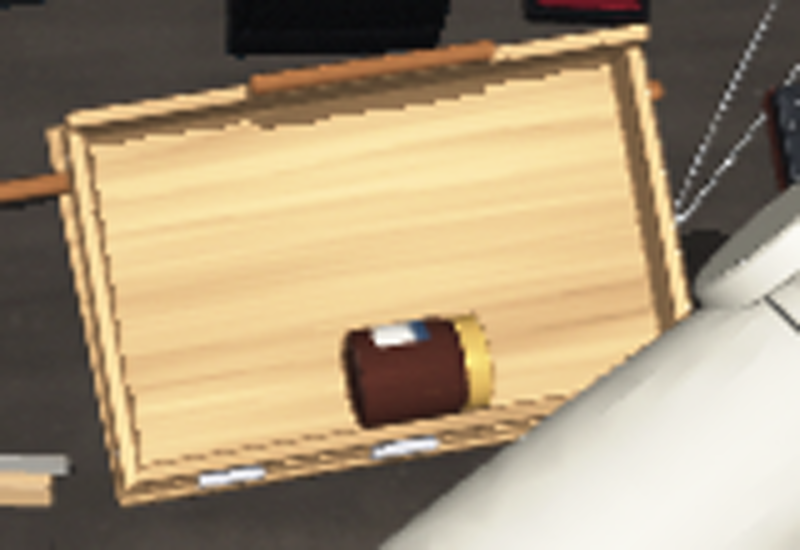

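The floor model fits (tilt 0.37). The fallen jar is at tray (-0.0725, -0.0067), 79 mm long along y, so it dropped in transit near the handle rather than at the placing spot. I'll grip it by its ends, lay it on bare counter at the right, stand it up there and pick it again. First I'll check IK.

```bash
python3 - <<'E'
from h import *
from bench import *
def R2(t,yaw):  # tool tilted by t toward direction yaw, jaws perpendicular horizontal
    c,s=np.cos(yaw),np.sin(yaw)
    return [tool([np.sin(t)*c,np.sin(t)*s,-np.cos(t)],sg*np.array([-s,c,0])) for sg in(1,-1)]
for (x,y) in((.45,-.5),(.42,-.52)):
  for yaw in(-.85,0,-1.57,.7):
    row=[]
    for td in(-75,-60,-45,-30,0,30,45,60,75):
        t=np.radians(td);o=[]
        for i,R in enumerate(R2(t,yaw)):
            ok=[inverse_kinematics(list(np.array([x,y,h])+R[:,2]*G),quat(R)) for h in(.035,.12)]
            if all(k is not None for k in ok):o.append("+-"[i])
        row.append((td,"".join(o)))
    print(x,y,yaw,row)
print(inverse_kinematics(list(placeP(-.0725,-.0067,.03)),quat(placeR(-1))),inverse_kinematics(list(placeP(-.0725,-.0067,.03)+[0,0,.14]),quat(placeR(-1))))
E
```

```text
0.45 -0.5 -0.85 [(-75, ''), (-60, ''), (-45, ''), (-30, '+-'), (0, '+-'), (30, '+-'), (45, '+-'), (60, '+-'), (75, '+-')]
0.45 -0.5 0 [(-75, '-'), (-60, '+-'), (-45, '+-'), (-30, '+-'), (0, '+-'), (30, '-'), (45, '-'), (60, '-'), (75, '-')]
0.45 -0.5 -1.57 [(-75, ''), (-60, '+-'), (-45, '+-'), (-30, '+-'), (0, '+-'), (30, '+-'), (45, '+'), (60, '+'), (75, '')]
0.45 -0.5 0.7 [(-75, '-'), (-60, '-'), (-45, '-'), (-30, '-'), (0, '-'), (30, '-'), (45, '-'), (60, '-'), (75, '-')]
0.42 -0.52 -0.85 [(-75, ''), (-60, ''), (-45, '+-'), (-30, '+-'), (0, '+-'), (30, '+-'), (45, '+-'), (60, '+-'), (75, '+-')]
0.42 -0.52 0 [(-75, '-'), (-60, '+-'), (-45, '+-'), (-30, '+-'), (0, '+-'), (30, '-'), (45, '-'), (60, '-'), (75, '-')]
0.42 -0.52 -1.57 [(-75, ''), (-60, '+-'), (-45, '+-'), (-30, '+-'), (0, '+-'), (30, '+-'), (45, '+'), (60, '+'), (75, '')]
0.42 -0.52 0.7 [(-75, '-'), (-60, '-'), (-45, '-'), (-30, '-'), (0, '-'), (30, '-'), (45, '-'), (60, '-'), (75, '-')]
[-0.69270092 -0.57563256  2.10773154  0.25983641  1.34418895  0.78136426] [-0.69270092 -0.57950301  1.86257921  0.25307256  1.58514879  0.84473353]
```

```bash
python3 - <<'E'
from h import *
from bench import *
def placeT(t,sg=-1):
    A=axes(TH);return tool(np.sin(t)*A[:,0]-np.cos(t)*A[:,2],sg*A[:,1])
for yf in(-.1,0.):
  for xf in(-.066,-.03,0):
    o=[]
    for td in(0,15,30,45):
        R=placeT(np.radians(td));p=tray([.1125+xf,yf,.008+.04],TH)+R[:,2]*G
        o.append([inverse_kinematics(list(p+np.array([0,0,dz])),quat(R)) is not None for dz in(0,.05,.1,.15)])
    print(yf,xf,o)
E
```

```text
-0.1 -0.066 [[True, True, True, True], [True, True, True, True], [True, True, True, True], [True, True, True, True]]
-0.1 -0.03 [[True, True, True, True], [True, True, True, True], [True, True, True, True], [True, True, True, True]]
-0.1 0 [[True, True, True, True], [True, True, True, True], [True, True, True, True], [True, True, True, True]]
0.0 -0.066 [[True, True, True, True], [True, True, True, True], [False, False, False, False], [False, False, False, False]]
0.0 -0.03 [[True, True, True, True], [True, True, True, True], [True, False, False, False], [False, False, False, False]]
0.0 0 [[True, True, True, True], [True, True, True, True], [True, True, True, True], [False, False, False, False]]
```

```bash
python3 - <<'E'
from ops import *
q=quat(placeR(-1));b=placeP(-.0725,-.0067,.031)
P=lambda dz:list(b+np.array([0,0,dz]))
move_to(P(.15),q);print(state()["finger_gap"])
move_l(P(.05),.2);hold(.1);f0=state()["ft_force"]
for dz in(.04,.03,.02,.01,.005,0):
    move_l(P(dz),.06);f=state()["ft_force"]-f0;print(dz,np.round(f,1))
    if np.linalg.norm(f)>8:break
else:
    close();hold(.15);s=state();print("gap",s["finger_gap"],np.round(s["ft_force"]-f0,1))
    move_l(P(.03),.06);move_l(P(.15),.15);s=state();print("gap",s["finger_gap"],np.round(s["ft_force"]-f0,1),s["time"])
r=get_image("scene");crop(r["frame"],270,130,430,270,"c22.png",5)
E
```

```text
0.08782431822652426
0.04 [-0.1  0.3 -0.2]
0.03 [ 0.5 -0.1 -1.6]
0.02 [ 1.   0.4 -1.2]
0.01 [ 0.3  0.2 -0.6]
0.005 [ 0.7 -0.6 -0.8]
0 [ 0.1  0.2 -0.1]
gap 0.07866853792151418 [ 1.3 -1.2 -0.6]
gap 0.07856731915005048 [ 0.4 -0.2 -4.9] 90.5583
```

View pics/c22.png

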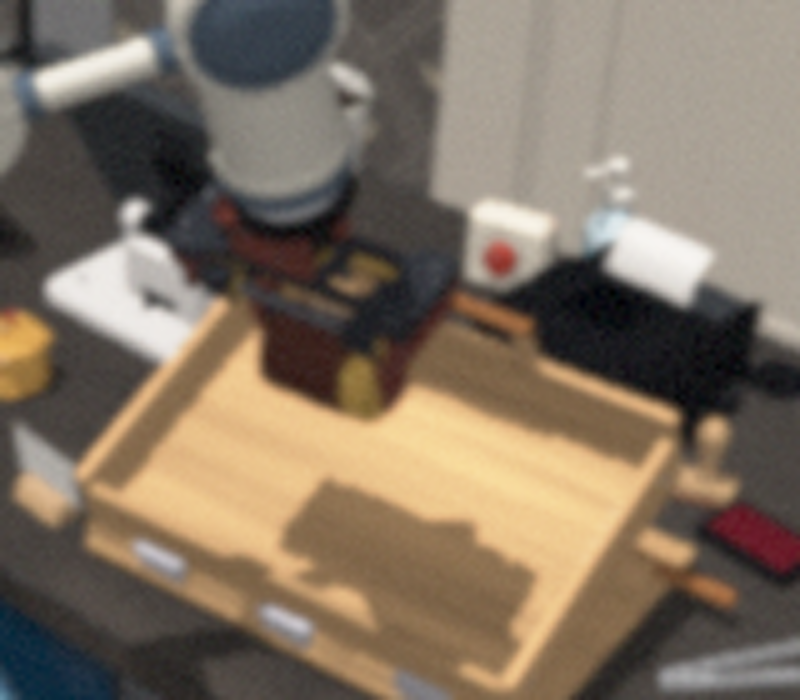

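It's held by its ends (gap 78.6 mm, which confirms fig). Next I lay it on the counter at the right.

```bash
python3 - <<'E'
from ops import *
q=quat(pickR(0));x,y=.45,-.50
p=np.array(state()["ee_pos"])
move_l(list(p+[0.02,-.12,.04]),.2)
move_to(list(pickP(x,y,.20)),q);print("gap",state()["finger_gap"])
move_l(list(pickP(x,y,.045)),.2);hold(.15);f0=state()["ft_force"];h=.039
while h>.024:
    h-=.001;move_l(list(pickP(x,y,h)),.03);hold(.02);f=state()["ft_force"]-f0
    if f[2]>2.5:break
print("h",h,np.round(f,1))
gripper_open();hold(.2)
move_l(list(pickP(x,y,.20)),.15)
move_l(list(pickP(x-.02,y+.12,.22)),.3)
r=get_image("top");np.savez("top23.npz",**{k:r[k] for k in("frame","depth","camera_matrix","view")})
crop(r["frame"],430,190,530,260,"c23.png",7)
W=pts(r);k=(W[...,2]>.012)&(W[...,2]<.075)&(W[...,0]>.38)&(W[...,0]<.515)&(W[...,1]<-.43)&(W[...,1]>-.57)
k=cv2.morphologyEx(k.astype(np.uint8),cv2.MORPH_OPEN,np.ones((3,3)))
n,l,st,c=cv2.connectedComponentsWithStats(k)
for i in range(1,n):
    if st[i,4]>60:
        Q=W[l==i];print(st[i],np.round(np.percentile(Q,[2,50,98],0),4).tolist(),cv2.minAreaRect(Q[:,:2].astype(np.float32)))
print(state()["time"])
E
```

```text
gap 0.07876743285440285
h 0.02899999999999999 [-3.   2.1  7.2]
[474 211  22  20 305] [[0.4109, -0.5261, 0.0178], [0.4246, -0.4945, 0.0513], [0.4541, -0.4717, 0.0645]] ((0.4330540895462036, -0.5000793933868408), (0.048770468682050705, 0.061906058341264725), 5.048813819885254)
99.15
```

View pics/c23.png

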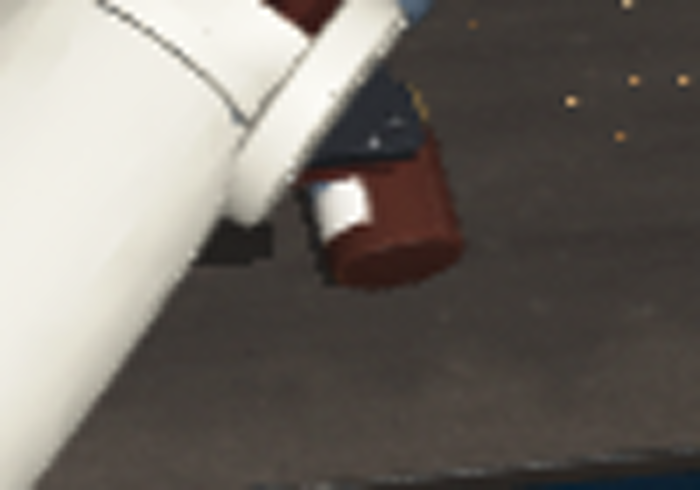

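```bash
cat >> ops.py <<'E'
T1=np.radians(-50);T2=T1+np.pi/2
def lyR(t): return tool([np.sin(t),0,-np.cos(t)],[0,-1,0])
def placeTR(t): A=axes(TH);return tool(np.sin(t)*A[:,0]-np.cos(t)*A[:,2],-A[:,1])
E
python3 - <<'E'
from ops import *
R=lyR(T1);q=quat(R);g=np.array([.4505,-.4995,.031])
P=lambda back,dz=0:list(g+R[:,2]*(G-back)+np.array([0,0,dz]))
move_to(P(.11,.06),q)
move_l(P(.09),.2);hold(.1);f0=state()["ft_force"]
for b in(.06,.04,.02,.01,0):
    move_l(P(b),.08);f=state()["ft_force"]-f0;print(b,np.round(f,1))
    if np.linalg.norm(f)>8:break
else:
    close();hold(.15);s=state();print("gap",s["finger_gap"],np.round(s["ft_force"]-f0,1))
    move_l(P(0,.03),.06);move_l(P(0,.20),.2);s=state();print("gap",s["finger_gap"],np.round(s["ft_force"]-f0,1),s["time"])
r=get_image("scene");cv2.imwrite("pics/s24.png",r["frame"])
E
```

```text
Traceback (most recent call last):
bench.IKError: the arm cannot take that pose within its joint ranges
```

```bash
python3 - <<'E'
from ops import *
g=np.array([.4505,-.4995,.031])
for td in(-50,-45,-40,-35):
    R=lyR(np.radians(td));
    print(td,[(b,dz,(lambda k:None if k is None else np.round(k,2).tolist())(inverse_kinematics(list(g+R[:,2]*(G-b)+np.array([0,0,dz])),quat(R)))) for b,dz in((0,0),(.06,0),(.09,0),(.11,.06),(0,.1),(0,.15))])
E
```

```text
-50 [(0, 0, [-0.66, 0.98, 0.64, -0.61, 2.19, 0.73]), (0.06, 0, [-0.63, 1.12, 0.35, -0.66, 2.33, 0.65]), (0.09, 0, None), (0.11, 0.06, None), (0, 0.1, [-0.66, 0.92, 0.54, -0.68, 2.31, 0.61]), (0, 0.15, [-0.66, 0.92, 0.46, -0.74, 2.37, 0.54])]
-45 [(0, 0, [-0.67, 0.91, 0.71, -0.54, 2.12, 0.76]), (0.06, 0, [-0.64, 1.01, 0.47, -0.57, 2.25, 0.7]), (0.09, 0, [-0.63, 1.1, 0.29, -0.61, 2.33, 0.65]), (0.11, 0.06, None), (0, 0.1, [-0.67, 0.85, 0.61, -0.6, 2.25, 0.66]), (0, 0.15, [-0.67, 0.85, 0.53, -0.64, 2.32, 0.59])]
-40 [(0, 0, [-0.69, 0.84, 0.78, -0.48, 2.05, 0.78]), (0.06, 0, [-0.66, 0.92, 0.57, -0.5, 2.17, 0.74]), (0.09, 0, [-0.64, 0.98, 0.44, -0.52, 2.25, 0.71]), (0.11, 0.06, None), (0, 0.1, [-0.69, 0.79, 0.67, -0.52, 2.19, 0.69]), (0, 0.15, [-0.69, 0.78, 0.59, -0.56, 2.26, 0.63])]
-35 [(0, 0, [-0.7, 0.77, 0.85, -0.42, 1.98, 0.79]), (0.06, 0, [-0.68, 0.83, 0.67, -0.43, 2.1, 0.76]), (0.09, 0, [-0.67, 0.88, 0.56, -0.44, 2.16, 0.74]), (0.11, 0.06, [-0.66, 0.94, 0.33, -0.5, 2.32, 0.66]), (0, 0.1, [-0.7, 0.72, 0.74, -0.45, 2.12, 0.71]), (0, 0.15, [-0.7, 0.72, 0.66, -0.48, 2.2, 0.67])]
```

```bash
sed -i 's/radians(-50)/radians(-45)/' ops.py; python3 - <<'E'
from ops import *
R=lyR(T1);q=quat(R);g=np.array([.4505,-.4995,.031])
P=lambda dz:list(g+R[:,2]*G+np.array([0,0,dz]))
move_to(P(.15),q)
hold(.1);f0=state()["ft_force"]
for b in(.08,.05,.03,.02,.01,0):
    move_l(P(b),.1);f=state()["ft_force"]-f0;print(b,np.round(f,1))
    if np.linalg.norm(f)>8:break
else:
    close();hold(.15);s=state();print("gap",s["finger_gap"],np.round(s["ft_force"]-f0,1))
    move_l(P(.03),.06);move_l(P(.15),.2);s=state();print("gap",s["finger_gap"],np.round(s["ft_force"]-f0,1),s["time"])
r=get_image("scene");cv2.imwrite("pics/s24.png",r["frame"])
E
```

```text
0.08 [ 1.3 -0.2 -0.6]
0.05 [ 0.6 -0.3  0.8]
0.03 [ 0.6 -1.2  0.6]
0.02 [ 1.1 -0.3 -0.2]
0.01 [ 0.5 -0.2 -0.3]
0 [ 0.1 -0.6 -0.4]
gap 0.059791361829877265 [ 0.7 -1.9  2.9]
gap 0.05928341906127579 [ 0.7 -0.3 -3. ] 104.9917
```

View pics/s24.png

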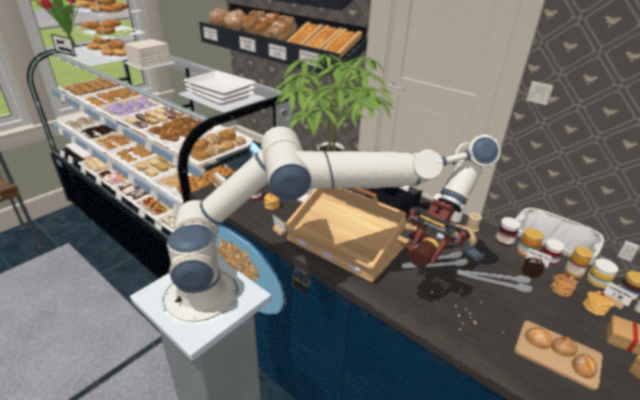

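```bash
python3 - <<'E'
from ops import *
R=placeTR(T2);q=quat(R);N=axes(TH)[:,2]
b=tray([.1125-.066,-.10,.008+.0395],TH)+R[:,2]*G
P=lambda dz:list(b+np.array([0,0,dz]))
p1=list(b+S()@np.array([0,-.12,.20]))
print(inverse_kinematics(p1,q))
move_to(p1,q);print("gap",state()["finger_gap"])
move_l(P(.15),.15);print("gap",state()["finger_gap"])
r=get_image("scene");crop(r["frame"],260,120,440,280,"c25.png",4)
r=get_image("top");crop(r["frame"],310,130,510,270,"c26.png",4)
print(state()["time"])
E
```

```text
[-1.34536106 -0.30865795  1.85193695  1.14761512  1.44175852  0.08766757]
gap 0.059607099170089536
gap 0.05946298052761681
107.7333
```

View pics/c25.png

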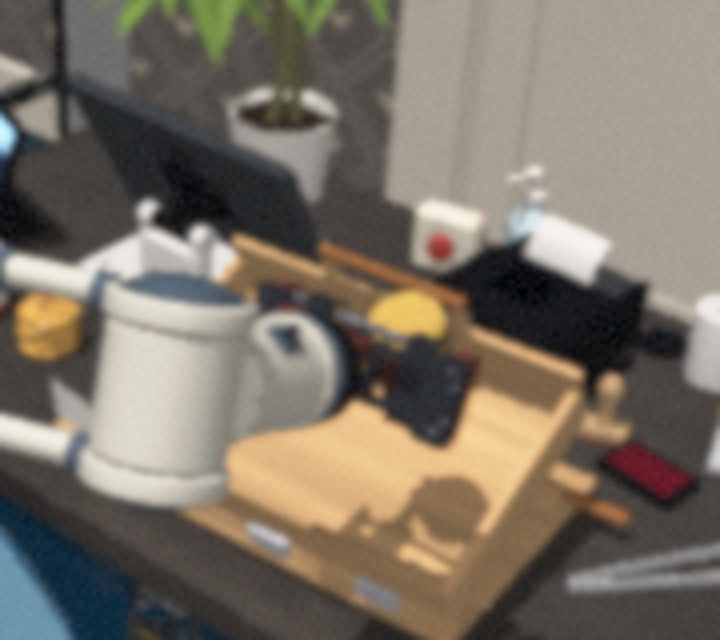

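View pics/c26.png

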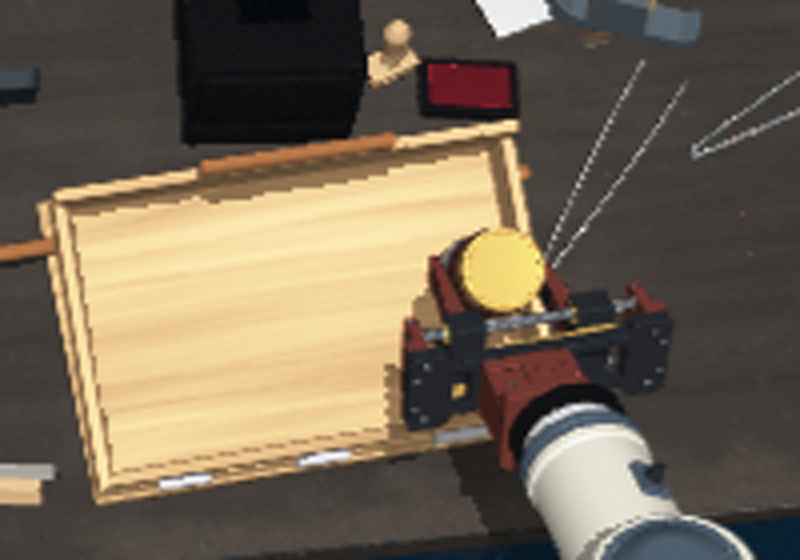

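The jar is upright in the grip, lid up. Lowering it into the right slot.

```bash
python3 - <<'E'
from ops import *
R=placeTR(T2);q=quat(R);N=axes(TH)[:,2]
b=tray([.1125-.066,-.10,.008+.0395],TH)+R[:,2]*G
P=lambda dz:list(b+np.array([0,0,dz]))
hold(.1);f1=state()["ft_force"]
move_l(P(.03),.15);print(np.round(state()["ft_force"]-f1,1));move_l(P(.010),.06);hold(.15);f0=state()["ft_force"];print(np.round(f0-f1,1))
dz=.010
while dz>-.008:
    dz-=.001;move_l(P(dz),.03);hold(.02);f=state()["ft_force"]-f0
    if f@N>3.5:break
print("dz",dz,np.round(f,1))
r=get_image("top");crop(r["frame"],310,130,510,270,"c27.png",4)
gripper_open();hold(.2);print(state()["finger_gap"])
r=get_image("top");crop(r["frame"],310,130,510,270,"c28.png",4)
print(state()["time"])
E
```

```text
[ 0.4 -0.1  1.2]
[ 0.8 -0.4  0.5]
dz 0.001 [-3.6  1.4  3.9]
0.08766377295205133
112.75
```

View pics/c28.png

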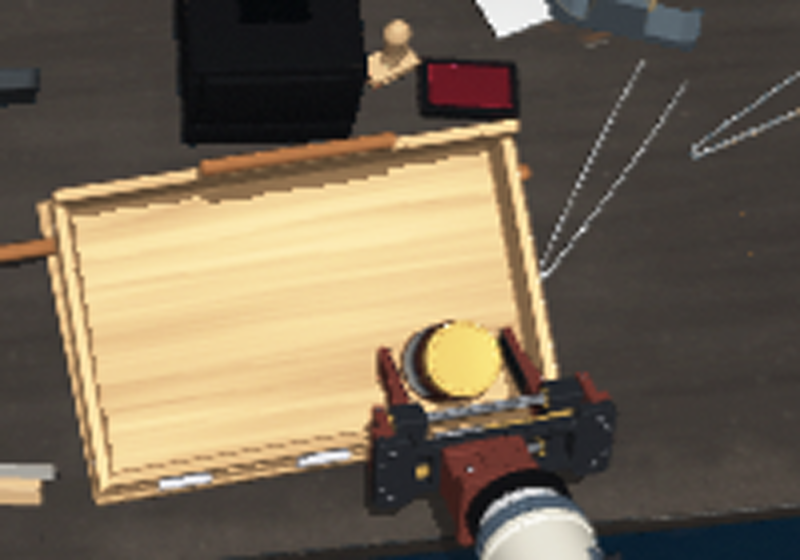

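```bash
python3 - <<'E'
from ops import *
R=placeTR(T2);b=tray([.1125-.066,-.10,.008+.0395],TH)+R[:,2]*G
p=np.array(state()["ee_pos"])
move_l(list(p+[0,0,.04]),.08);move_l(list(p+[0,0,.15]),.2)
r=get_image("top");cv2.imwrite("pics/t29.png",r["frame"]);np.savez("top29.npz",**{k:r[k] for k in("frame","depth","camera_matrix","view")})
s=state();print(s["time"],s["ee_pos"],np.round(s["joint_pos"],2))
E
```

```text
114.15 [ 0.45704489 -0.284778    0.23209053] [-1.29 -0.67  2.19  1.14  1.4   0.13]
```

View pics/t29.png

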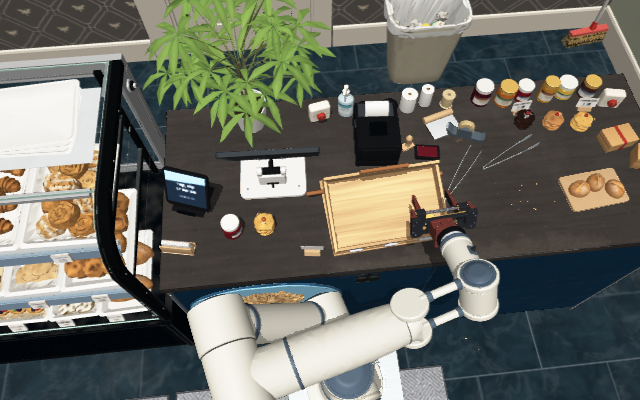

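```bash
python3 - <<'E'
from ops import *
from goods import goods
p=np.array(state()["ee_pos"])
move_l(list(p+[0,0,.06]),.2)
move_to([.42,-.25,.33],quat(pickR(0)))
move_to([.42,.10,.30],quat(pickR(0)))
r=get_image("top");cv2.imwrite("pics/t30.png",r["frame"])
for g in goods(r): print({k:(np.round(v,3) if k!="box" else v) for k,v in g.items()})
W=pts(r);T=(W-tray([.1125,0,.008],TH))@axes(TH)
k=(T[...,2]>.012)&(T[...,2]<.1)&(np.abs(T[...,0])<.095)&(np.abs(T[...,1])<.16)
k=cv2.morphologyEx(k.astype(np.uint8),cv2.MORPH_OPEN,np.ones((3,3)))
n,l,st,c=cv2.connectedComponentsWithStats(k)
for i in range(1,n):
    if st[i,4]>40:
        Q=T[l==i];z=np.percentile(Q[:,2],90);Q2=Q[np.abs(Q[:,2]-z)<.008];print(st[i],np.round(np.percentile(Q,[2,50,98],0),4).tolist(),"top",np.round(Q2.mean(0),4))
print(state()["time"])
E
```

```text
{'box': [254, 213, 20, 21, 350], 'zt': np.float64(0.049), 'c': array([0.501, 0.196]), 'rad': np.float64(0.035), 'mean': array([0.509, 0.197, 0.05 ]), 'hsv': array([ 19. , 147.5, 231. ])}
{'box': [220, 214, 22, 24, 398], 'zt': np.float64(0.072), 'c': array([0.496, 0.301]), 'rad': np.float64(0.03), 'mean': array([0.503, 0.299, 0.073]), 'hsv': array([ 24.,   5., 250.])}
[411 210  24  21 399] [[-0.088, -0.1242, 0.021], [-0.0621, -0.0904, 0.0789], [-0.0348, -0.0695, 0.0869]] top [-0.0619 -0.0978  0.0812]
117.0
```

View pics/t30.png

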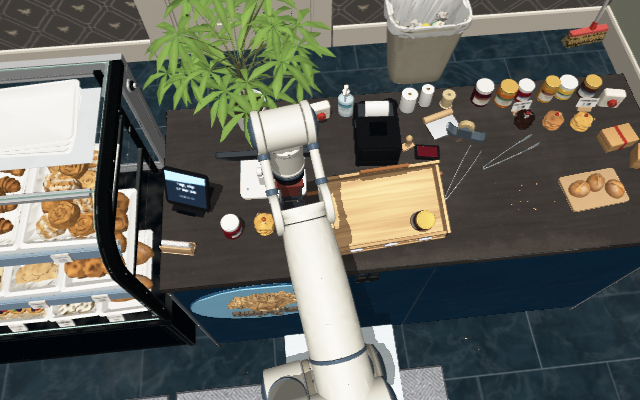

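The fig jar stands at tray (-0.062, -0.098) with its lid at 81 mm. Berry is next, using straight transit lines clear of the handle.

```bash
cat >> ops.py <<'E'
def place2(xf,yf,hg,up=.17):
    q=quat(placeR(-1));N=axes(TH)[:,2]
    P=lambda dz:list(placeP(xf,yf,hg)+np.array([0,0,dz]))
    move_l(P(up),.22,orientation=q);print("gap above",round(state()["finger_gap"],4),np.round(state()["ft_force"],1))
    move_l(P(.03),.15);move_l(P(.010),.06);hold(.15);f0=state()["ft_force"];print("gap",round(state()["finger_gap"],4),np.round(f0,1))
    dz=.010
    while dz>-.007:
        dz-=.001;move_l(P(dz),.03);hold(.02);f=state()["ft_force"]-f0
        if f@N>3.5:break
    print("contact dz",round(dz,4),np.round(f,1))
    r=get_image("top");crop(r["frame"],310,130,470,265,"pl_a.png",5)
    gripper_open();hold(.2);print("open",round(state()["finger_gap"],4),state()["time"])
    r=get_image("top");crop(r["frame"],310,130,470,265,"pl_b.png",5)
E
python3 - <<'E'
from ops import *
print([inverse_kinematics(list(placeP(-.066,y,.037)+np.array([0,0,u])),quat(placeR(-1))) is not None for y in(0,.1) for u in(.14,.17,.2)])
if pick(.4965,.301,.037):
    place2(-.066,0.0,.037)
E
```

```text
[True, True, True, True, True, True]
down [0.8 1.  1.4]
gap 0.0595 [-4.6 -0.7  5.4]
lifted gap 0.06 [-0.6 -0.  -2.2] 121.9417
gap above 0.0597 [-0.1  0.8 -2.1]
gap 0.0598 [-0.1  0.6 -2.2]
contact dz 0.001 [-2.3 -0.8  2.9]
open 0.088 129.325
```

View pics/pl_b.png

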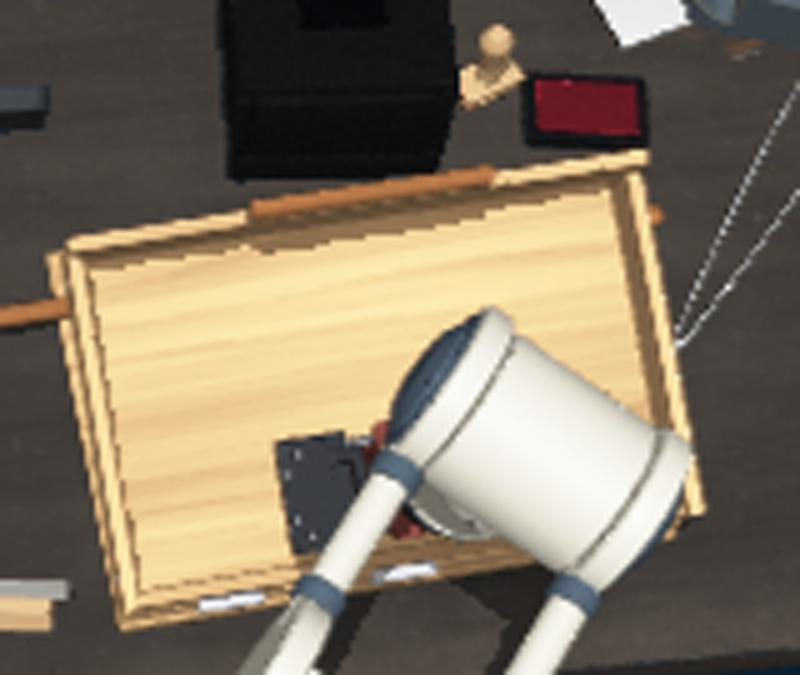

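```bash
cat >> ops.py <<'E'
def retreat():
    N=axes(TH)[:,2];p=np.array(state()["ee_pos"])
    try: move_l(list(p+N*.05),.08)
    except Exception as e:
        print(e);move_l(list(p+[0,0,.05]),.08)
    p=np.array(state()["ee_pos"]);move_l(list(p+[0,0,.12]),.2)
def traylook(name,save=True):
    r=get_image("top");cv2.imwrite("pics/"+name,r["frame"])
    W=pts(r);T=(W-tray([.1125,0,.008],TH))@axes(TH)
    k=(T[...,2]>.012)&(T[...,2]<.1)&(np.abs(T[...,0])<.1)&(np.abs(T[...,1])<.165)
    k=cv2.morphologyEx(k.astype(np.uint8),cv2.MORPH_OPEN,np.ones((3,3)))
    n,l,st,c=cv2.connectedComponentsWithStats(k)
    for i in range(1,n):
        if st[i,4]>60:
            Q=T[l==i];z=np.percentile(Q[:,2],85);Q2=Q[np.abs(Q[:,2]-z)<.008]
            A=np.c_[Q2[:,:2]-Q2[:,:2].mean(0),np.ones(len(Q2))]
            print("tray",st[i].tolist(),np.round(np.percentile(Q,[2,98],0),3).tolist(),"top",np.round(Q2.mean(0),4),"slope",np.round(np.linalg.lstsq(A,Q2[:,2],rcond=None)[0][:2],2))
    return r
E
python3 - <<'E'
from ops import *
from goods import goods
retreat()
move_to([.42,.10,.30],quat(pickR(0)))
r=traylook("t31.png")
for g in goods(r): print({k:(np.round(v,3) if k!="box" else v) for k,v in g.items()})
print(state()["time"])
E
```

```text
tray [411, 210, 24, 20, 398] [[-0.088, -0.123, 0.021], [-0.035, -0.069, 0.087]] top [-0.062  -0.0984  0.081 ] slope [-0.01  0.  ]
tray [379, 216, 23, 21, 366] [[-0.091, -0.024, 0.02], [-0.037, 0.03, 0.079]] top [-0.0639  0.0013  0.0731] slope [-0.02  0.01]
{'box': [254, 213, 20, 21, 338], 'zt': np.float64(0.049), 'c': array([0.5  , 0.198]), 'rad': np.float64(0.034), 'mean': array([0.509, 0.196, 0.05 ]), 'hsv': array([ 19., 148., 231.])}
132.0917
```

View pics/t31.png

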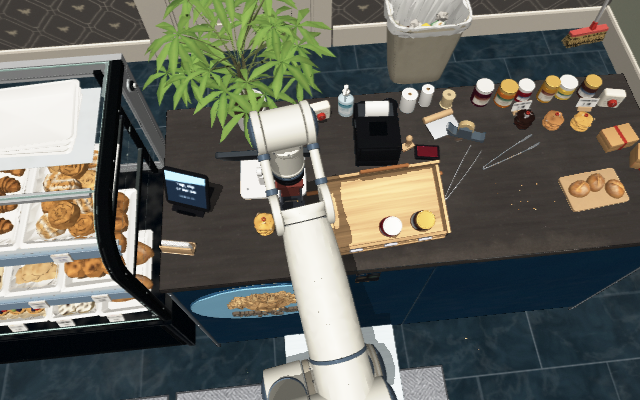

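Both jars stand, with lids at 81 and 73 mm above the tray floor and level with it. Now the cookie pack.

```bash
python3 - <<'E'
from ops import *
if pick(.4995,.198,.032):
    place2(-.061,0.10,.032)
    retreat()
    move_to([.42,.12,.32],quat(pickR(0)))
    traylook("t32.png");print(state()["time"])
E
```

```text
down [-0.  -0.2  0.1]
gap 0.0676 [-0.9 -0.6  2.8]
lifted gap 0.068 [-0.  -1.1 -0.5] 136.725
gap above 0.0677 [-0.2 -0.2 -1.9]
gap 0.0676 [ 0.1 -1.1 -0.5]
contact dz 0.001 [-3.7  2.1  4.8]
open 0.0876 143.3083
tray [410, 210, 25, 21, 406] [[-0.089, -0.123, 0.018], [-0.035, -0.069, 0.088]] top [-0.0618 -0.0983  0.081 ] slope [0.01 0.01]
tray [379, 216, 23, 21, 369] [[-0.091, -0.023, 0.018], [-0.037, 0.03, 0.078]] top [-0.0638  0.0013  0.0725] slope [-0.02  0.02]
tray [346, 219, 22, 22, 376] [[-0.087, 0.074, 0.022], [-0.029, 0.13, 0.061]] top [-0.0584  0.1011  0.0489] slope [0.02 0.03]
145.85
```

View pics/t32.png

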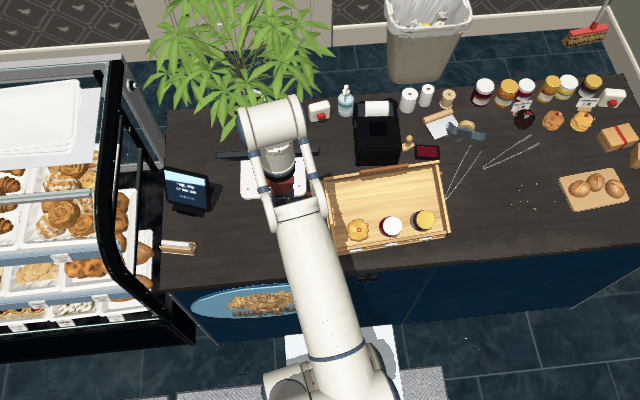

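```bash
python3 - <<'E'
from ops import *
move_to([.40,-.35,.36],quat(pickR(0)))
r=traylook("t33.png");W=pts(r)
hsv=cv2.cvtColor(r["frame"],cv2.COLOR_BGR2HSV)
m=((hsv[...,0]>5)&(hsv[...,0]<16)&(hsv[...,1]>130)&(hsv[...,2]>110)).astype(np.uint8)
n,l,st,c=cv2.connectedComponentsWithStats(m)
for i in range(1,n):
    if st[i,4]>15 and 300<st[i,0]<460 and 150<st[i,1]<260: print(st[i],c[i])
T=(W-tray([.1125,0,.008],TH))@axes(TH)
fl=(np.abs(T[...,2])<.012)&(T[...,0]>-.0)&(T[...,0]<.08)&(np.abs(T[...,1])<.15);Q=T[fl]
co=np.linalg.lstsq(np.c_[Q[:,:2],np.ones(len(Q))],Q[:,2],rcond=None)[0];print("floor resid",co,"tilt",TH+np.arctan(co[0]))
r0=np.load("top0.npz")["frame"]
def info(W,u0,v0,u1,v1):
    Q=W[v0:v1,u0:u1].reshape(-1,3);Q=Q[(Q[:,2]>.012)&(Q[:,2]<.08)];return np.round(np.median(Q,0),3),len(Q)
print("holder",info(pts(np.load("top0.npz")),158,236,194,258),info(W,158,236,194,258))
s=get_image("scene");cv2.imwrite("pics/s33.png",s["frame"]);crop(s["frame"],190,140,470,300,"c33.png",2.8)
print(state()["time"],np.round(state()["ft_force"],1))
E
```

```text
tray [379, 216, 14, 15, 119] [[-0.071, -0.003, 0.016], [-0.036, 0.031, 0.078]] top [-0.0504  0.0149  0.0719] slope [-0.    0.04]
tray [347, 219, 21, 22, 375] [[-0.087, 0.074, 0.028], [-0.029, 0.13, 0.06]] top [-0.0592  0.1011  0.05  ] slope [ 0.01 -0.01]
[360 163  49  11 179] [383.58100559 168.08379888]
[307 190  17   6  65] [315.07692308 192.16923077]
floor resid [-0.00032277 -0.0004076   0.00071385] tilt 0.36967722560944866
holder (array([0.445, 0.469, 0.045]), 363) (array([0.444, 0.469, 0.045]), 370)
147.675 [ 0.1 -0.4 -0.3]
```

View pics/t33.png

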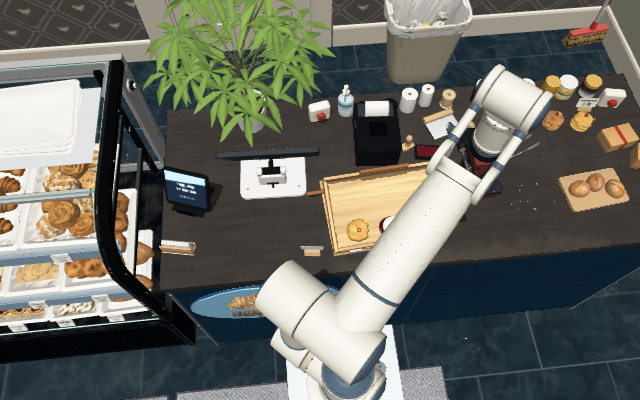

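View pics/c33.png

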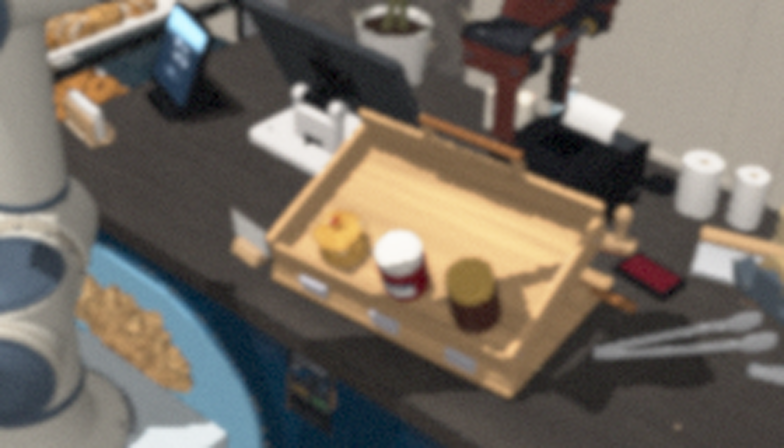

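All three goods stand upright in the propped tray. The tilt measures 0.370, the leg stub is unchanged at (315,192), the bystanders are in place, and the gripper is clear. Handing in.

```bash
python3 - <<'E'
from bench import *
job_done();print(state()["time"])
E
```

```text
the job is handed in; nothing more can be done
the job is handed in; nothing more can be done
```

I set up the stand, stood all three goods in the tilted tray and handed the job in at about 148 s of the 210 s allowed. No verdict was reported.

**What I did**
- **Stand:** I lifted the tray by the handle to about 0.68 rad. Then I pushed the leg to its stop from the right-hand end of the foot bar and let the tray down onto it.
- **Goods:** Fig jar, berry jar and cookie pack were the only goods there. Each was placed in turn and stands on its base.

**Last checks**
- **Tray and leg:** The floor fit gives a tray tilt of 0.370 rad. The foot bar sits where a leg angle of about 1.75 puts it, and it did not move under the load.
- **Goods in the tray:**

| Item | Tray position x, y (m) | Top above floor | Nominal height |
|---|---|---|---|
| Fig jar | (-0.062, -0.098) | 81 mm | 79 mm |
| Berry jar | (-0.064, 0.001) | 73 mm | 71 mm |
| Cookie pack | (-0.059, 0.101) | 49–50 mm (tied top not counted) | 56 mm firm |

  All three tops are level with the floor to within about 0.03. In the very last top view the arm hid the fig jar and part of the berry jar, but both stood upright in the scene view.
- **Bystanders:** The card holder measured the same as at the start, to 1 mm. I checked the tongs and price stand by eye only.

**What went wrong or disagreed**
- **Tool length:** The fingertips are about 22.5 mm shorter along the tool than stated, so the first grip on the handle missed. I confirmed this by touching the counter and corrected for it.
- **Fig jar dropped:** It came out of the grip on the first trip and ended on its side in the tray. I think it hit the handle on the way, but I did not confirm that. I gripped it by its ends, laid it on the counter, picked it up at an angle and stood it in place.
- **Leg push:** At the stop, the push lowered the tray from 0.68 to about 0.575 rad. This did no harm.

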